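# Tighten the can-opener stand with a breakaway click wrench

### The arm

A 7-joint arm with a two-finger parallel gripper is mounted at the origin on the work surface. World frame = base frame: x ahead of the robot, y to its left, z up, the work surface at z = 0. Lengths are in m, angles in rad, forces in N, time in s.
With the tool pointing down it reaches from about 0.425 to 0.8 m from the base axis. Payload 8.3 kg.
Tool frame: the origin (TCP) lies between the finger pads; the fingertips stand 25 mm ahead of it and the grasp point (between the pads) lies 6 mm ahead of it; x points along the fingers, z is the direction in which the jaws open and shut, and the axes are right-handed (so a half turn about x gives the same grasp; the last joint's range is limited). The gripper opens to 85 mm and grips with 20 to 120 N. Pads are 22 mm wide; open, the fingers measure 114 mm over their backs; the gripper's body (76 mm by 85 mm) begins 54 mm behind the grasp point. The pads swing forward as they close: fully open they stand 13 mm farther back than shut.
Start: joints at [1.247, 0.383, 0.016, 1.37, -0.006, 1.388, -0.046], TCP at [0.161, -0.604, 0.256] pointing down, gripper open.
Joint ranges: [-2.95, 2.95], [-0.25, 2.06], [-1.52, 1.56], [0.18, 2.33], [-1.44, 4.58], [0.02, 2.06], [-3.01, 3.01]. Speed limits (rad/s): [2.39, 2.39, 3.01, 3.01, 3.14, 3.14, 3.14].

### API

Orientations are given as a unit quaternion [x, y, z, w].
In Python, from workcell import * gives the robot as it stands.
- The arm moves only by the shell command python3 -m jog 'ROWS'. ROWS is JSON, a list of rows, each a list of 7 numbers: the closure, from 0 (fully open) to 1 (shut), then the shift along the tool's x, y, z in mm, then the turn, a rotation vector about the tool's x, y, z in rad. In form: [[fingers, tx, ty, tz, ax, ay, az], ...]. A call has exactly 8 rows; each row is the pose to reach, as a shift and turn from the pose measured when the call began, along the tool's axes at that moment; what a row does not reach only later rows make up. A row lasts 1/8 s, in which the tool goes at most 62.5 mm and 10.7 degrees, less where a joint would pass 70% of its speed; a pose out of reach is approached as far as the arm can. A call with a gripper value outside its range is refused whole. The fingers move at their own pace and stop on an object; the grip force is fixed at half the most. Time passes only in rows, so rows that repeat a pose let the fingers close, or fill a call up. It gives the time, the measured TCP pose, the force and the opening at its end, in the units of the state.
- observe(): the state, without advancing time (a new reading comes with each control period).
- capture(name): name is "side" or "top"; returns the picture (400x640x3 uint8, blue, green, red); there is no depth.
- camera_model(name): a dict with "mtx" (3x3 intrinsics, pixels), "xyz" and "rotation" of the camera in the world. Camera axes: x right, y down, z forward; pixel columns grow to the right and rows downward; lengths in m; the calibration is good to about 2 mm. A picture is of the moment at which its call begins. camera_model takes no time and is no camera call.
- close_job(): hands the job in, once; it reports no verdict.
Trained networks look in the newest picture that a camera, given by its name, has taken for a name from the list of things; names that differ only in an ending like _2 or _b are one class to them, and where a whole thing is asked for, a point or a joint stands for the part that bears it (a point fixed in the world has none). Each returns a list of dicts, best first, with "score" (0 to 1); they miss things now and then, are a little off and sometimes report something else, mostly with a low value. They report only what shows in the picture. A call takes as long as a camera call.
- search_frame(camera, query): "uv" ([column, row] in pixels, amid what is visible of it).
- spot_point(camera, query): "uv" ([column, row] in pixels: a listed point, or the origin of a listed thing).
The state is a dict: "time": time; "qpos": joint angles; "joint_vel": joint speeds; "effort": joint torques, N m; "eef_pos": TCP position; "eef_rot": TCP orientation; "ft_force": force on the tool from outside, world axes, zero at the start; "moment": the same for the moment, N m; "width": finger opening in m.
Only numpy, scipy, OpenCV 4.12 (cv2) and the standard library are available. Lean on these libraries where they do the work, as an engineer would, in place of code of your own. Each camera call takes 0.05 s, during which the arm holds its last target.

### The job

The can-opener stand on the packing bench has a loose clamp bolt. Fit the ring of the click wrench gently, without forcing it, all the way down over the bolt head, turn it clockwise (seen from above) until the wrench's joint gives way, and stop there without bending it on to its stop. Then lift the wrench off without turning the bolt back, lay it flat on the bench clear of the stand, and let go; leave the can, tin and jar where they stand.

Things in the scene. Friction and masses are not known exactly. Their poses are not given: they have to be found in the camera images.
- opener: Grey can-opener stand fixed to the bench; origin on the bench under its bolt, x along the foot away from the robot. Foot 225 x 120 x 20 mm (x -45 to 180), round boss 64 mm across and 45 mm tall at the origin, post 225 mm tall at x = 140. Keep the wrench handle on the robot's side.
- bolt_seat (a point): Clamp bolt: upright steel hex head, 30 mm across flats, 16 mm tall, plus a 5 mm cone on top. Point on its axis, on the washer where the ring's underside rests when fully down (45 mm above the bench); z up, x square out of one flat, turning with the bolt. Turns clockwise (about 0.2 N m) by an unknown 8 to 35 degrees, then is tight.
- wrench_ring (a point): Centre of the underside of the click wrench's steel ring; z up, x away from the handle, square out of a flat of the hex through-hole: 32 mm across flats, 18 mm tall, 53 mm outside. Fits with x within about 7 degrees of any multiple of 60 degrees from the bolt's x. Wrench 0.5 kg, lying flat, balances near the grip point.
- wrench_grip (a point): Grip point, half-way up the wrench's black rubber handle: a bar 26 mm wide, 28 mm tall. Point 150 mm from the ring's centre when straight, 14 mm above the wrench's underside; the bar reaches 45 mm from it towards the ring and 100 mm away. x along the handle to the ring, z up.
- wrench_head (a joint): Bend of the breakaway joint (rad), pin 36 mm from the ring's centre: 0 straight, grows as the handle gives way clockwise against the ring, 0.36 its stop. Holds to about 1 N m (7 to 9 N sideways at the grip point), then gives and resists less (0.5 N m at 0.2); may spring back once unloaded. Tripped above 0.08, overbent above 0.32.
- food_can: Upright food can with a green label, 74 mm across, 110 mm tall; bystander. Origin at the centre of its underside.
- tuna_tin: Flat plain steel tin, 84 mm across, 36 mm tall; bystander. Origin at the centre of its underside.
- jar: Glass jar with a steel lid, 72 mm across, 100 mm tall; bystander. Origin at the centre of its underside.

How it is judged:
On the way, in this order (a step that is already met when the one before it is completed fails the run):
1. the ring is fully down over the bolt head, the joint still straight (horizontal distance between wrench_ring and bolt_seat below 0.005 m and z of wrench_ring in the frame of bolt_seat below 0.007 m and value of joint wrench_head below 0.05 rad), for 0.1 s.
2. the joint trips while the ring is on the bolt (horizontal distance between wrench_ring and bolt_seat below 0.005 m and z of wrench_ring in the frame of bolt_seat below 0.01 m and value of joint wrench_head above 0.08 rad), for 0.1 s.
At the end, for the whole second after the job is handed in: The bolt was tightened until the joint tripped and has not been turned back; the wrench lies still and flat on the bench, right side up (ring underside under 6 mm, grip point under 20 mm high, tilt under 0.08 rad), over 80 mm from the bolt and not touching the stand (height (world z) of wrench_ring below 0.006 m and height (world z) of wrench_grip below 0.02 m and angle between wrench_grip's own z axis and vertical below 0.08 rad and horizontal distance between wrench_ring and bolt_seat above 0.08 m and contact force between wrench and opener below 0.1 N and linear speed of wrench below 0.02 m/s and angle between the x axis of bolt_seat and the x axis of opener, either way round above 0.78 rad).
It fails at once if the wrench joint is bent on to its stop (more than 0.32 rad) (value of joint wrench_head above 0.32 rad).
It fails at once if the wrench is rammed, wedged or forced against the stand or bolt (contact forces summed over 150 N; the click itself takes under 120 N) (contact force between wrench and opener above 150 N).
It fails at once if a can, tin or jar is shifted by more than 20 mm or tipped (distance of any of food_can, tuna_tin, jar from where it was at the start of the episode above 0.02 m or angle between any of food_can, tuna_tin, jar's own z axis and vertical above 0.3 rad).
It also fails if it takes over 72 s, if anything falls off the work surface, if the arm or the gripper's body presses on something with over 40 N, if the wrist force passes 120 N, or if a joint passes its speed limit or range.

## Working session

There is one attempt and no reset: what is moved stays moved. The work goes in short steps, Python scripts to look and compute and a shell command to move; the robot and the scene stay as the last step left them, time stands still between calls to the robot, and variables do not carry over. Pictures are saved under pics/ and viewed, and the job is handed in when it is done.

```bash
mkdir -p pics; ls; cat > h.py <<'E'
from workcell import *
import numpy as np, cv2
from scipy.spatial.transform import Rotation as R
def Rm(c):
    r=np.array(c["rotation"],float)
    return r if r.shape==(3,3) else R.from_quat(r).as_matrix()
def ray(cam,uv,z):
    c=camera_model(cam);K=np.array(c["mtx"]);d=Rm(c)@np.linalg.inv(K)@np.array([uv[0],uv[1],1.]);p=np.array(c["xyz"])
    return p+d*(z-p[2])/d[2]
def proj(cam,P):
    c=camera_model(cam);K=np.array(c["mtx"]);q=K@(Rm(c).T@(np.array(P)-np.array(c["xyz"])));return q[:2]/q[2]
E
python3 - <<'E'
from h import *
s=observe();print({k:np.round(v,3) for k,v in s.items()})
for n in("side","top"):
    print(camera_model(n));im=capture(n);cv2.imwrite(f"pics/{n}0.png",im)
Z={"opener":0,"bolt_seat":.045,"wrench_ring":0,"wrench_grip":.014,"food_can":0,"tuna_tin":0,"jar":0}
for n in("side","top"):
  for q,z in Z.items():
    for r in spot_point(n,q)[:2]: print(n,q,np.round(r["uv"],1),round(r["score"],2),np.round(ray(n,r["uv"],z),4))
print(observe()["time"])
E
```

```text
pics
{'time': np.float64(0.0), 'qpos': array([ 1.247,  0.384,  0.016,  1.371, -0.006,  1.388, -0.046]), 'joint_vel': array([ 0.   , -0.001, -0.001,  0.001, -0.   ,  0.002, -0.001]), 'effort': array([ 0.0000e+00, -6.2760e+01,  8.4400e-01, -3.7183e+01,  1.6000e-02,
        1.4000e-02,  0.0000e+00]), 'eef_pos': array([ 0.161, -0.603,  0.255]), 'eef_rot': array([ 0.431,  0.561, -0.43 ,  0.56 ]), 'ft_force': array([-0.572, -0.326, -0.2  ]), 'moment': array([ 0.001,  0.058, -0.021]), 'width': np.float64(0.085)}
{'mtx': array([[448.00219593,   0.        , 322.5537198 ],
       [  0.        , 448.00219593, 197.42223875],
       [  0.        ,   0.        ,   1.        ]]), 'xyz': array([-0.02914592,  0.69342656,  0.90763086]), 'rotation': array([-0.31267846,  0.85570622, -0.39049056,  0.13234865])}
{'mtx': array([[507.96226217,   0.        , 329.50358391],
       [  0.        , 507.96226217, 195.77647499],
       [  0.        ,   0.        ,   1.        ]]), 'xyz': array([ 0.25305264, -0.0531091 ,  1.54023172]), 'rotation': array([ 0.70297838, -0.70249966,  0.08032464, -0.07657394])}
side op
[... 309 characters left out ...]
9] 0.7 [ 0.6167 -0.4627 -0.    ]
side tuna_tin [193.5 277. ] 0.82 [0.6706 0.3378 0.    ]
side jar [419.9 166.8] 0.68 [ 0.4706 -0.4447  0.    ]
top opener [290.  192.5] 0.95 [0.6116 0.0616 0.    ]
top bolt_seat [286.8 192.5] 0.4 [0.6011 0.0679 0.045 ]
top bolt_seat [198.1 174.2] 0.39 [0.6579 0.3388 0.045 ]
top wrench_ring [392.  179.4] 0.64 [ 0.6541 -0.2572  0.    ]
top wrench_grip [400.1 223.2] 0.78 [ 0.5128 -0.2763  0.014 ]
top food_can [453.1 193.6] 0.72 [ 0.6087 -0.4464  0.    ]
top tuna_tin [199.7 175.9] 0.95 [0.6646 0.3453 0.    ]
top tuna_tin [290.2 193.6] 0.55 [0.6081 0.0609 0.    ]
top jar [458.5 241.1] 0.72 [ 0.46  -0.455  0.   ]
top jar [287.6 195. ] 0.18 [0.6036 0.0689 0.    ]
0.8
```

View pics/top0.png

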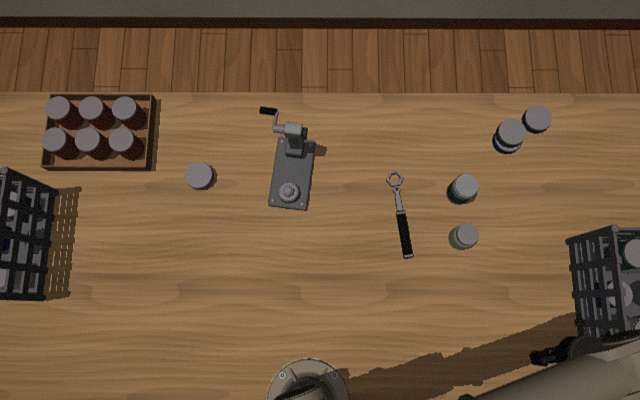

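View pics/side0.png

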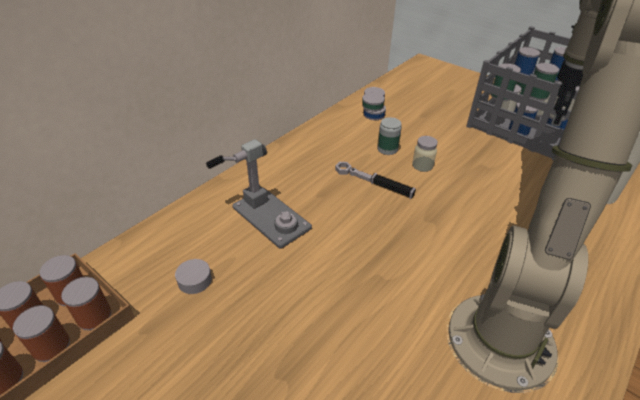

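```bash
python3 - <<'E'
import cv2,numpy as np
t=cv2.imread("pics/top0.png");s=cv2.imread("pics/side0.png")
a=cv2.resize(t[150:230,240:340],(800,640),interpolation=cv2.INTER_CUBIC)[:600]
b=cv2.resize(s[170:245,240:340],(800,600),interpolation=cv2.INTER_CUBIC)
c=cv2.resize(t[165:265,340:440],(600,600),interpolation=cv2.INTER_CUBIC)
for n,i in zip("abc",(a,b,c)):cv2.imwrite(f"pics/crop_{n}.png",i)
E
```

```text
(no output)
```

View pics/crop_a.png

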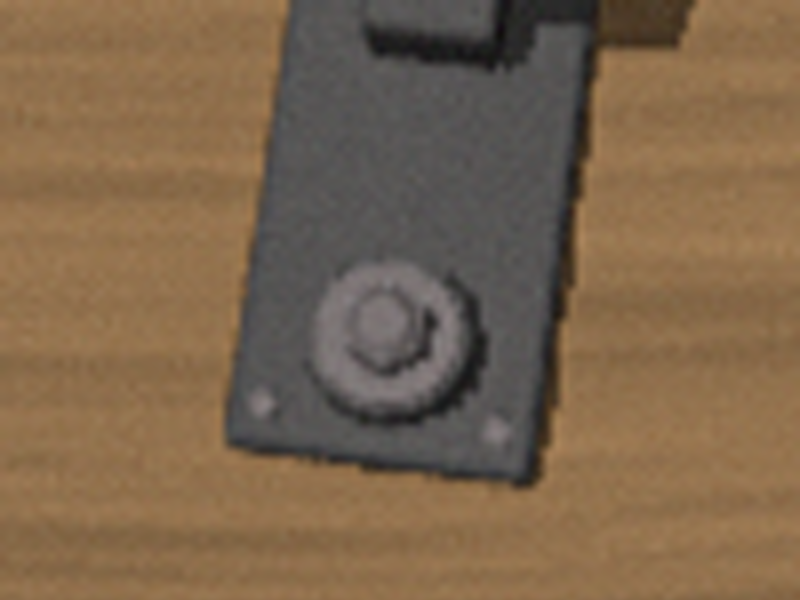

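View pics/crop_b.png

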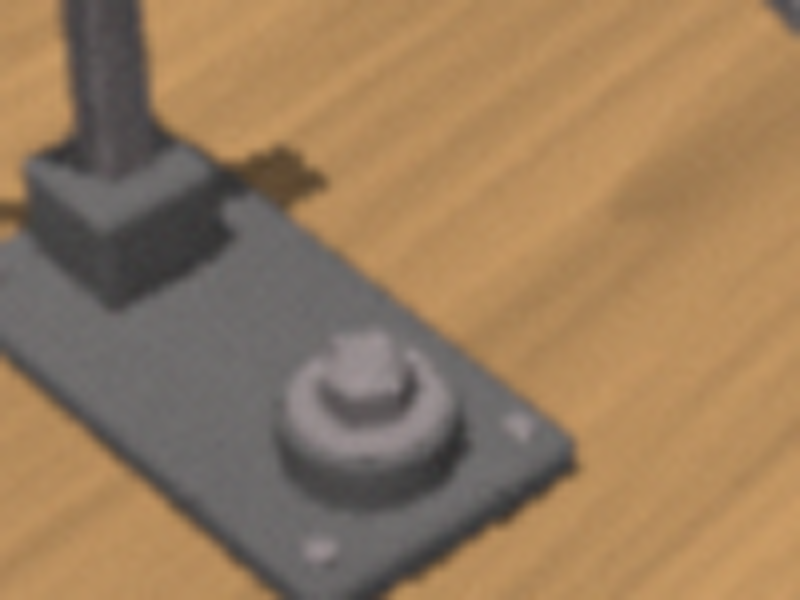

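View pics/crop_c.png

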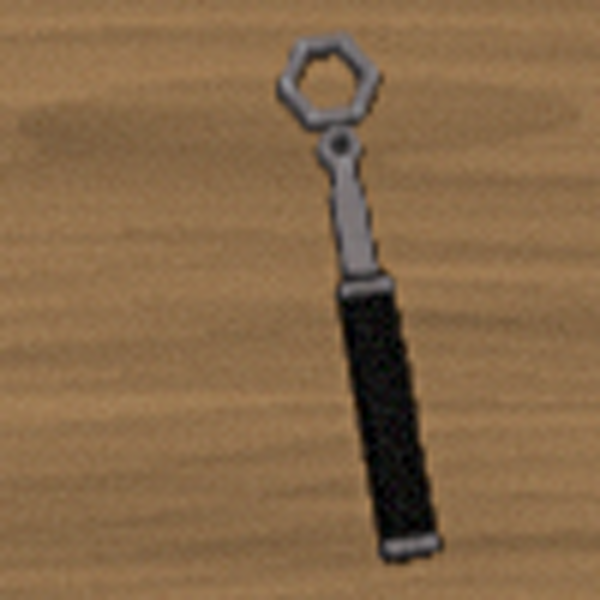

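The top view shows the opener with its bolt at about (288,191), the wrench ring at (395,179) and the handle running to (408,257). The tin is at (200,176), the can at (464,188) and the jar at (465,236). Next I'll refine the bolt and ring poses by fitting models to averaged pictures.

```bash
python3 - <<'E'
from h import *
for n in("side","top"):
    a=np.mean([capture(n).astype(float) for _ in range(6)],0); np.save(f"pics/avg_{n}.npy",a)
t=np.load("pics/avg_top.npy");s=np.load("pics/avg_side.npy")
def crop(im,u,v,w,h,k): 
    return cv2.resize(np.clip(im[v:v+h,u:u+w]*1.3,0,255).astype(np.uint8),(w*k,h*k),interpolation=cv2.INTER_CUBIC)
a=crop(t,270,175,36,36,16);b=crop(s,264,200,44,36,16)
cv2.imwrite("pics/bt.png",a);cv2.imwrite("pics/bs.png",b)
# wrench ring from top
for uv,z in (((394.7,178.7),.018),((340+367/6,165+285/6),.028),((340+410/6,165+548/6),.028),((289.1,192.5),.045),((287.8,190.2),.066)):
    print(uv,np.round(ray("top",uv,z),4))
# foot edges
for uv in ((240+228/8,150+443/8),(240+535/8,150+480/8)): print("footcorner",np.round(ray("top",uv,.02),4))
E
```

```text
(394.7, 178.7) [ 0.6517 -0.2632  0.018 ]
(401.1666666666667, 212.5) [ 0.5432 -0.2785  0.028 ]
(408.3333333333333, 256.3333333333333) [ 0.4106 -0.2957  0.028 ]
(289.1, 192.5) [0.6011 0.061  0.045 ]
(287.8, 190.2) [0.6032 0.0634 0.066 ]
footcorner [0.5665 0.1251 0.02  ]
footcorner [0.5522 0.0078 0.02  ]
```

View pics/bt.png

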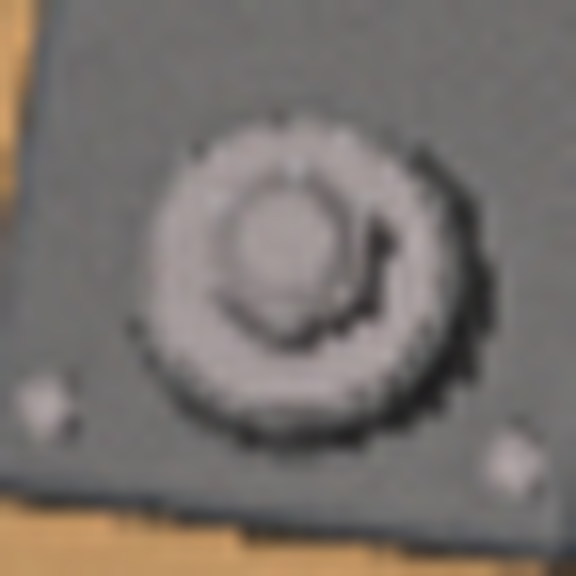

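View pics/bs.png

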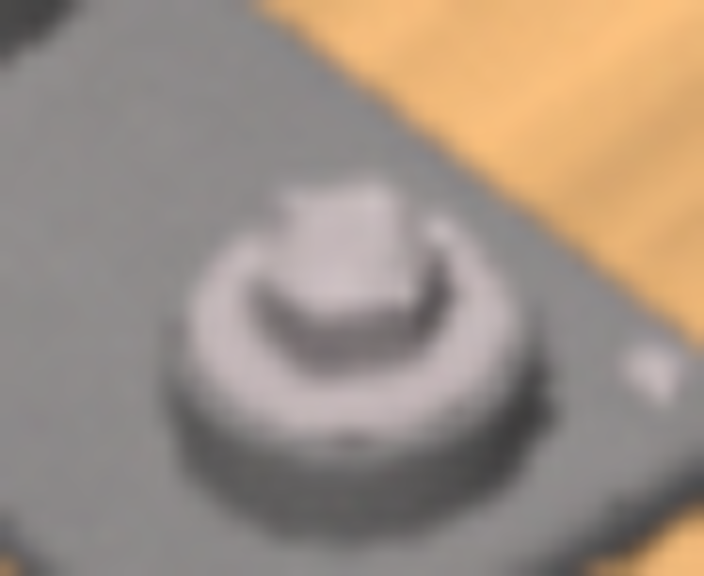

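```bash
cat > fit.py <<'E'
from h import *
from scipy.optimize import minimize
G={}
for n in("side","top"):
    a=np.load(f"pics/avg_{n}.npy").astype(np.float32); G[n]=cv2.GaussianBlur(cv2.cvtColor(a,cv2.COLOR_BGR2GRAY),(0,0),.7)
def hexv(c,a,z,ap=.015,n=14):
    r=ap/np.cos(np.pi/6);v=np.array([[c[0]+r*np.cos(a+np.pi/6+k*np.pi/3),c[1]+r*np.sin(a+np.pi/6+k*np.pi/3),z] for k in range(7)])
    return np.vstack([v[i]+(v[i+1]-v[i])*np.linspace(0,1,n,endpoint=False)[:,None] for i in range(6)])
def circ(c,r,z): t=np.linspace(0,2*np.pi,90);return np.c_[c[0]+r*np.cos(t),c[1]+r*np.sin(t),np.full(90,z)]
def pr(cam,P): return np.array([proj(cam,p) for p in P])
if __name__=="__main__":
  c=(.6025,.0615)
  for cam,(u,v,w,h) in {"top":(276,180,24,24),"side":(266,203,28,28)}.items():
    T=[]
    for d in (0,10,20,30,40,50):
        k=11;im=cv2.resize(np.clip(G[cam][v:v+h,u:u+w]*1.3,0,255).astype(np.uint8),(w*k,h*k),interpolation=cv2.INTER_CUBIC)
        im=cv2.resize(im,(264,264));f=264/w;im=cv2.cvtColor(im,cv2.COLOR_GRAY2BGR)
        for P,col in ((hexv(c,np.radians(d),.061),(0,255,0)),(hexv(c,np.radians(d),.045),(0,0,255)),(circ(c,.032,.045),(255,0,0))):
            q=(pr(cam,P)-[u,v]+.5)*f
            cv2.polylines(im,[np.round(q).astype(int)],True,col,1)
        cv2.putText(im,str(d),(5,15),0,.5,(0,255,255));T.append(im)
    cv2.imwrite(f"pics/fit_{cam}.png",np.vstack([np.hstack(T[:3]),np.hstack(T[3:])]))
E
python3 fit.py
```

```text
Traceback (most recent call last):
  File "fit.py", line 19, in <module>
    q=(pr(cam,P)-[u,v]+.5)*f
       ~~^^^^^^^
  File "fit.py", line 10, in pr
    def pr(cam,P): return np.array([proj(cam,p) for p in P])
                                    ~~~~^^^^^^^
  File "h.py", line 11, in proj
    c=camera_model(cam);K=np.array(c["mtx"]);q=K@(Rm(c).T@(np.array(P)-np.array(c["xyz"])));return q[:2]/q[2]
ValueError: time passes only in moves, steps and waits
```

View pics/fit_top.png

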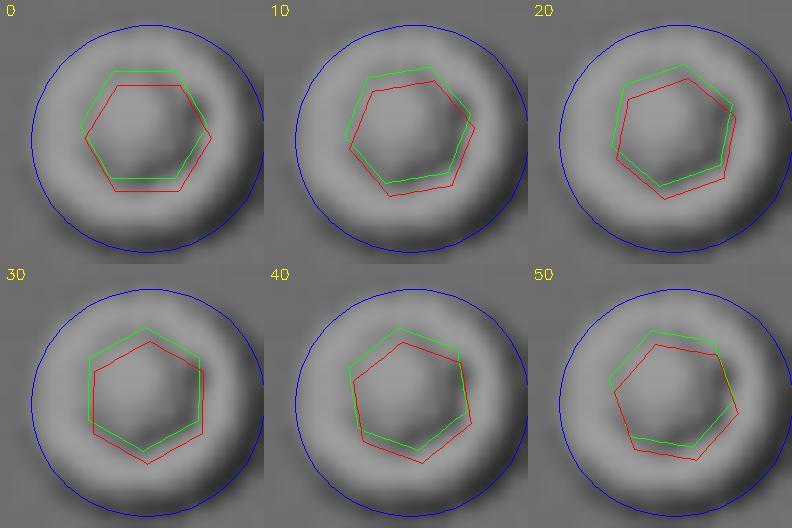

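```bash
python3 - <<'E'
s=open('h.py').read()
s=s.replace("def Rm(c)","import functools,workcell as _w\ncamera_model=functools.lru_cache(None)(_w.camera_model)\ndef Rm(c)")
open('h.py','w').write(s)
f=open('fit.py').read().replace("(0,0),.7)","(0,0),.01)").replace("range(7)","range(7)").replace("+.5)*f",")*f+f/2")
f=f.replace('cv2.GaussianBlur(cv2.cvtColor(a,cv2.COLOR_BGR2GRAY),(0,0),.01)','cv2.cvtColor(a,cv2.COLOR_BGR2GRAY)')
open('fit.py','w').write(f)
E
python3 fit.py
```

```text
(no output)
```

View pics/fit_top.png

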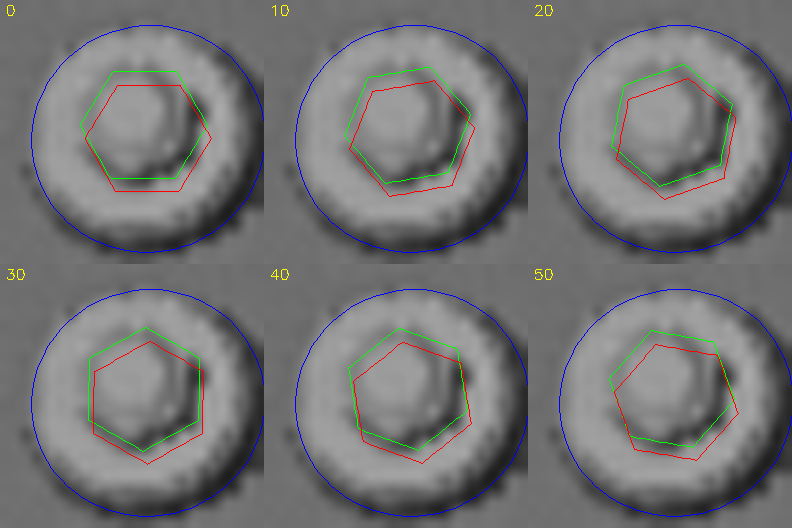

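View pics/fit_side.png

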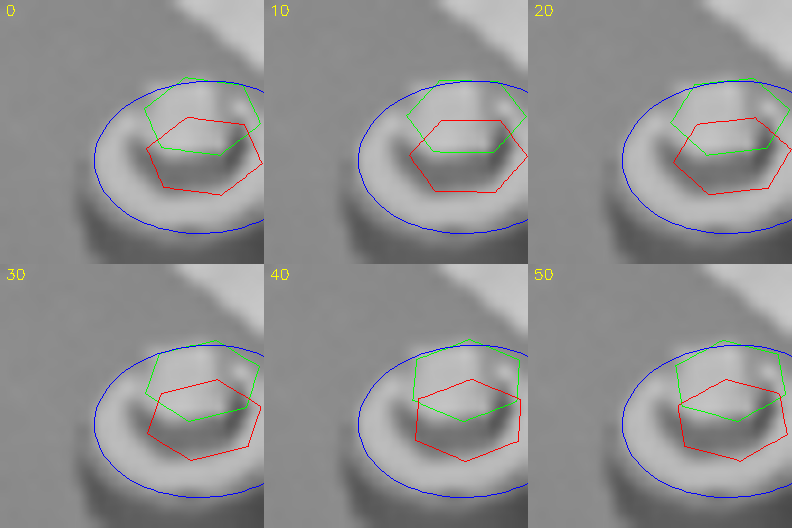

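```bash
cat > fit2.py <<'E'
from h import *
from scipy.optimize import minimize
import sys
S=8
WIN={"top":(277,180,24,24),"side":(272,204,28,26)}
I={}
for n in WIN:
    a=np.load(f"pics/avg_{n}.npy").astype(np.float32);u,v,w,h=WIN[n]; I[n]=cv2.cvtColor(a,cv2.COLOR_BGR2GRAY)[v:v+h,u:u+w]
def prj(cam,P):
    c=camera_model(cam);q=(np.asarray(P)-c["xyz"])@Rm(c)@np.array(c["mtx"]).T;return q[:,:2]/q[:,2:]
def hx(a,z,r=.015/np.cos(np.pi/6)):
    t=a+np.pi/6+np.arange(6)*np.pi/3;return np.c_[r*np.cos(t),r*np.sin(t),np.full(6,z)]
def circ(r,z,n=48): t=np.arange(n)*2*np.pi/n;return np.c_[r*np.cos(t),r*np.sin(t),np.full(n,z)]
def labels(cam,c,off,ang,L,rt):
    u,v,w,h=WIN[cam]
    lab=np.zeros((h*S,w*S),np.uint8)
    C=np.array([c[0],c[1],0.])
    def px(P): return np.round(((prj(cam,P+C)+off-[u,v]+.5)*S-.5)*16).astype(np.int32)
    def fill(P,l,hull=False):
        q=px(P); 
        if hull: q=cv2.convexHull(q)
        cv2.fillPoly(lab,[q],l,shift=4)
    fill(circ(.027,.045),1)
    b=hx(ang,.045);t=hx(ang,.061)
    sh=np.vstack([b,t+[L[0]*.016,L[1]*.016,-.016]]); fill(sh,2,True)
    # clip shadow to disc
    m=np.zeros_like(lab);cv2.fillPoly(m,[px(circ(.027,.045))],1,shift=4);lab[m==0]=0
    cam_dir=np.array(camera_model(cam)["xyz"])-np.array([c[0],c[1],.05])
    for k in range(6):
        n=ang+np.pi/3*(k+1)
        if np.cos(n)*cam_dir[0]+np.sin(n)*cam_dir[1]>0:
            j=(k+1)%6; fill(np.array([b[k],b[j],t[j],t[k]]),3+k)
    fill(t,9)
    cb,ct=circ(.0145,.061),circ(rt,.066)
    for k in range(6):
        i=np.arange(k*8,k*8+9)%48; fill(np.vstack([cb[i],ct[i[::-1]]]),10+k)
    fill(ct,16)
    return lab
def cost(p,full=False):
    ang=p[0];c=p[1:3];L=p[3:5];rt=.010
    e=0;out={}
    for cam,off in (("top",p[5:7]),("side",p[7:9])):
        lab=labels(cam,c,off,ang,L,rt);h,w=I[cam].shape
        ls=[l for l in np.unique(lab) if l]
        M=np.stack([(lab==l).reshape(h,S,w,S).mean((1,3)) for l in ls],-1)
        W=M.sum(-1)>.9
        A=M[W];y=I[cam][W]
        x=np.linalg.solve(A.T@A+.02*np.eye(len(ls)),A.T@(y-y.mean()))
        r=y-y.mean()-A@x; e+=(r**2).sum()/len(y)
        out[cam]=(lab,A@x+y.mean(),W)
    e+=20*(np.sum(np.array(p[5:])**2)) *.05
    return (e,out) if full else e
if __name__=="__main__":
    sc=np.array([.05,.001,.001,.3,.3,.5,.5,.5,.5])
    best=[]
    for d in range(0,60,6):
        x0=np.array([np.radians(d),.6025,.0625,.3,-.6,0,0,0,0])
        f=lambda z:cost(x0+z*sc)
        sim=np.vstack([np.zeros(9),np.eye(9)])
        r=minimize(f,np.zeros(9),method="Nelder-Mead",options=dict(maxfev=900,initial_simplex=sim))
        p=x0+r.x*sc;best.append((r.fun,p));print(d,round(r.fun,2),round(np.degrees(p[0]),1),np.round(p[1:],4),flush=True)
    np.save("pics/best.npy",min(best,key=lambda b:b[0])[1])
E
time python3 fit2.py
```

```text
0 116.83 5.4 [ 0.604   0.0632  0.0166 -0.2696 -0.6505 -0.4234 -0.843   0.2019]
6 92.34 11.4 [ 6.037e-01  6.380e-02  1.000e-04 -2.305e-01 -4.459e-01 -4.481e-01
 -7.691e-01 -6.070e-02]
12 91.82 16.6 [ 0.6038  0.064  -0.1975 -0.3998  0.0307 -0.5775 -0.7048 -0.1108]
18 50.8 21.1 [ 0.6041  0.0632 -0.0234 -0.1929 -0.5838 -0.5391 -0.787   0.1785]
24 63.67 26.1 [ 0.6044  0.0635 -0.0053 -0.3875 -0.4893 -0.1634 -0.7623  0.1802]
30 57.72 28.5 [ 0.6045  0.0633 -0.0215 -0.2231 -0.5815 -0.2036 -0.8639  0.1619]
36 106.29 36.1 [ 0.6038  0.0637  0.4791 -0.7779 -0.2496 -0.2802 -0.8846  0.1792]
42 94.22 33.9 [ 0.6049  0.063   0.2254 -0.5559 -0.4261  0.0791 -0.8479  0.4723]
48 127.67 44.0 [ 0.6043  0.064   0.0543 -0.3517 -0.4668 -0.045  -0.7707  0.0494]
54 140.76 56.3 [ 0.6037  0.0637  0.0705 -0.3654 -0.4151 -0.3698 -0.8596  0.0016]
real	1m13.015s
user	1m13.412s
sys	0m0.095s
```

```bash
cat > fit3.py <<'E'
from fit2 import *
sc=np.array([.001,.001,.1,.1,.3,.3,.3,.3]);x=np.array([.6041,.0633,-.02,-.25,-.55,-.35,-.8,.17]);best=[]
for d in range(12,37,3):
    r=None
    xs=x
    for it in range(2):
        f=lambda z:cost(np.r_[np.radians(d),xs+z*sc])
        r=minimize(f,np.zeros(8),method="Nelder-Mead",options=dict(maxfev=500,initial_simplex=np.vstack([np.zeros(8),np.eye(8)])));xs=xs+r.x*sc
    print(d,round(r.fun,1),np.round(xs,4),flush=True);best.append((r.fun,np.r_[np.radians(d),xs]))
p=min(best,key=lambda b:b[0])[1];np.save("pics/best.npy",p)
e,o=cost(p,True);T=[]
for cam in("top","side"):
    lab,fit,W=o[cam];g=I[cam];k=14
    up=lambda a:cv2.resize(np.clip(a*1.3,0,255).astype(np.uint8),(24*k,24*k),interpolation=cv2.INTER_NEAREST)
    m=g.copy();m[W]=fit;T.append(np.hstack([up(g),up(m)]))
cv2.imwrite("pics/cmp.png",cv2.resize(np.vstack(T),(600,600)))
E
python3 fit3.py
```

```text
12 88.7 [ 6.043e-01  6.340e-02 -1.000e-04 -2.200e-01 -5.340e-01 -3.752e-01
 -7.454e-01  1.774e-01]
15 70.9 [ 0.6044  0.0634 -0.0082 -0.2055 -0.5584 -0.4748 -0.6949  0.1549]
18 59.4 [ 0.6043  0.0635  0.0153 -0.2096 -0.584  -0.44   -0.7273  0.1524]
21 50.9 [ 0.6043  0.0637 -0.0095 -0.2172 -0.4221 -0.4427 -0.6115  0.0949]
24 50.5 [ 0.6042  0.0634  0.0078 -0.1953 -0.5682 -0.3837 -0.7932  0.0753]
27 53.2 [ 0.6045  0.0636 -0.0201 -0.2182 -0.5539 -0.3317 -0.6982  0.1417]
30 60.6 [ 0.6042  0.0638 -0.0274 -0.2208 -0.4214 -0.4169 -0.8769  0.0954]
33 74.6 [ 0.6042  0.0636 -0.0064 -0.2292 -0.434  -0.2433 -0.9187  0.1642]
36 85.4 [ 0.6044  0.0635 -0.022  -0.2209 -0.4662 -0.1464 -0.9031  0.1909]
```

View pics/cmp.png

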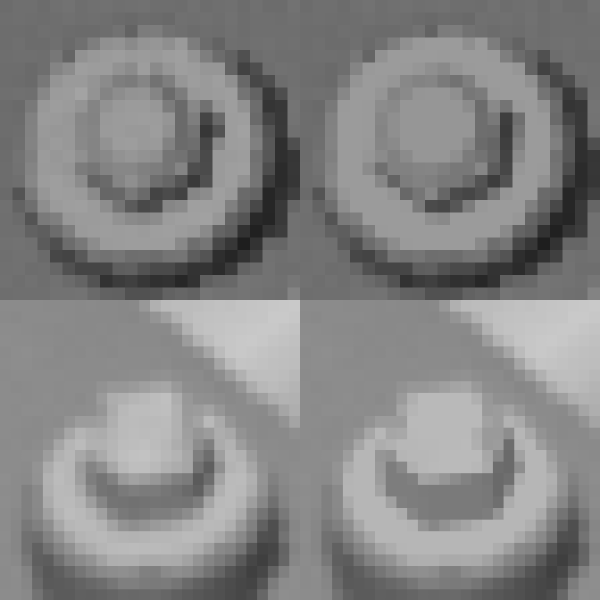

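```bash
cat >> h.py <<'E'
def plan(pos,yaw,tilt=0):
    """tool x down, jaw axis z = +-horizontal normal of yaw direction"""
    s=observe();p=np.array(s["eef_pos"]);R0=R.from_quat(s["eef_rot"]).as_matrix()
    b=None
    for sg in(1,-1):
        z=sg*np.array([-np.sin(yaw),np.cos(yaw),0]);x=np.array([0,0,-1.]);y=np.cross(z,x)
        R1=np.c_[x,y,z];rv=R.from_matrix(R0.T@R1).as_rotvec()
        if b is None or np.linalg.norm(rv)<np.linalg.norm(b):b=rv
    print("shift mm",np.round(R0.T@(np.array(pos)-p)*1000,1),"rv",np.round(b,4),"n",round(float(np.linalg.norm(b)),3))
    print("tool axes\n",np.round(R0,3))
def st():
    s=observe();Rm_=R.from_quat(s["eef_rot"]).as_matrix();z=Rm_[:,2]
    yaw=np.degrees(np.arctan2(-z[0],z[1]));yaw=(yaw+90)%180-90
    print("t",round(float(s["time"]),2),"pos",np.round(s["eef_pos"],4),"x",np.round(Rm_[:,0],3),"yaw",round(yaw,2),"F",np.round(s["ft_force"],2),"M",np.round(s["moment"],2),"w",round(float(s["width"]),4),"q",np.round(s["qpos"],2))
E
python3 - <<'E'
from h import *
st();plan([.5035,-.283,.13],np.radians(7.6))
E
```

```text
t 1.4 pos [ 0.1612 -0.6038  0.2563] x [ 0.  0. -1.] yaw 14.94 F [-0.22 -0.52  0.05] M [ 0.    0.01 -0.07] w 0.0855 q [ 1.25  0.38  0.02  1.37 -0.01  1.39 -0.05]
shift mm [ 126.3  413.5 -221.7] rv [ 0.1282 -0.     -0.    ] n 0.128
tool axes
 [[ 0.     0.966  0.258]
 [ 0.     0.258 -0.966]
 [-1.     0.    -0.   ]]
```

```bash
python3 -m jog '[[0,10,50,-27,0.02,0,0],[0,20,105,-56,0.04,0,0],[0,35,160,-86,0.06,0,0],[0,50,215,-115,0.08,0,0],[0,65,270,-145,0.1,0,0],[0,85,325,-174,0.12,0,0],[0,105,375,-201,0.128,0,0],[0,126,413.5,-221.7,0.128,0,0]]'
python3 - <<'E'
from h import *
st();plan([.5035,-.283,.03],np.radians(7.6))
im=capture("top");cv2.imwrite("pics/t1.png",im);im=capture("side");cv2.imwrite("pics/s1.png",im)
E
```

```text
time: 2.4
eef_pos: [0.5054, -0.281, 0.1302]
eef_rot: [0.466, 0.532, -0.465, 0.533]
ft_force: [0.3, -0.5, 0.3]
width: 0.0853
t 2.4 pos [ 0.5054 -0.281   0.1302] x [ 0.001 -0.    -1.   ] yaw 7.68 F [ 0.27 -0.49  0.27] M [-0.04 -0.05 -0.05] w 0.0853 q [ 0.62  0.39 -0.22  1.66  0.09  1.1  -1.05]
shift mm [100.2  -2.3   1.6] rv [ 0.0013  0.0004 -0.0014] n 0.002
tool axes
 [[ 0.001  0.991  0.134]
 [-0.     0.134 -0.991]
 [-1.     0.001  0.   ]]
```

View pics/s1.png

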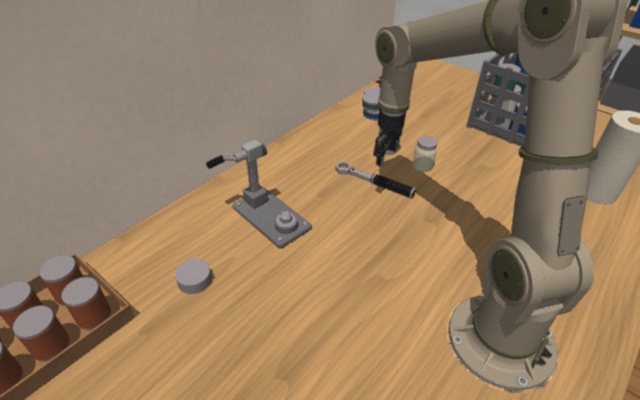

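The gripper hangs open over the wrench handle at about (385,160), clear of the jar. Next I'll descend and close.

```bash
python3 -m jog '[[0,20,-2.3,1.6,0,0,0],[0,45,-2.3,1.6,0,0,0],[0,70,-2.3,1.6,0,0,0],[0,88,-2.3,1.6,0,0,0],[0,97,-2.3,1.6,0,0,0],[0,100,-2.3,1.6,0,0,0],[0,100,-2.3,1.6,0,0,0],[0.3,100,-2.3,1.6,0,0,0]]'
python3 -m jog '[[0.5,0,0,0,0,0,0],[0.8,0,0,0,0,0,0],[1,0,0,0,0,0,0],[1,0,0,0,0,0,0],[1,0,0,0,0,0,0],[1,0,0,0,0,0,0],[1,0,0,0,0,0,0],[1,0,0,0,0,0,0]]'
python3 - <<'E'
from h import *
st()
im=capture("top");cv2.imwrite("pics/t2.png",im[120:300,300:540]);im=capture("side");cv2.imwrite("pics/s2.png",cv2.resize(im[100:240,300:460],(800,600)))
E
```

```text
time: 3.5
eef_pos: [0.5052, -0.2772, 0.0285]
eef_rot: [0.464, 0.535, -0.462, 0.533]
ft_force: [0.1, -1.1, 0.4]
width: 0.0697
time: 4.5
eef_pos: [0.5057, -0.2779, 0.0294]
eef_rot: [0.464, 0.535, -0.462, 0.534]
ft_force: [-1.3, -1.3, 6.4]
width: 0.0251
t 4.5 pos [ 0.5057 -0.2779  0.0294] x [ 0.001  0.003 -1.   ] yaw 8.17 F [-1.34 -1.25  6.39] M [-0.42  0.2   0.07] w 0.0251 q [ 0.61  0.51 -0.21  1.74  0.12  0.9  -1.07]
```

View pics/s2.png

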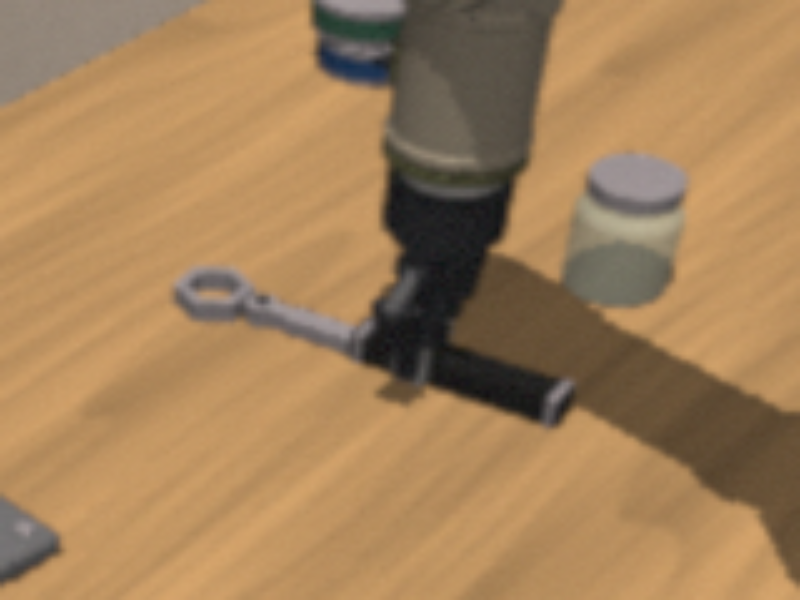

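```bash
python3 -m jog '[[1,-5,0,0,0,0,0],[1,-20,0,0,0,0,0],[1,-40,0,0,0,0,0],[1,-60,0,0,0,0,0],[1,-80,0,0,0,0,0],[1,-95,0,0,0,0,0],[1,-100,0,0,0,0,0],[1,-100,0,0,0,0,0]]'
python3 - <<'E'
from h import *
st()
t=capture("top");cv2.imwrite("pics/t3.png",cv2.resize(t[120:270,340:500],(800,600)));s=capture("side");cv2.imwrite("pics/s3.png",cv2.resize(s[80:230,300:460],(800,600)))
for n in("side","top"):
  for q in("wrench_ring","wrench_grip"):
    for r in spot_point(n,q)[:2]: print(n,q,np.round(r["uv"],1),round(r["score"],2),np.round(ray(n,r["uv"],.1 if q=="wrench_ring" else .114),4))
E
```

```text
time: 5.6
eef_pos: [0.5054, -0.2781, 0.1293]
eef_rot: [0.464, 0.535, -0.462, 0.534]
ft_force: [-0.1, 0.1, -4.7]
width: 0.0251
t 5.6 pos [ 0.5054 -0.2781  0.1293] x [ 0.001  0.003 -1.   ] yaw 8.17 F [-0.1   0.06 -4.73] M [ 0.    0.16 -0.01] w 0.0251 q [ 0.62  0.39 -0.22  1.67  0.09  1.1  -1.05]
side wrench_grip [388.6 158.7] 0.79 [ 0.4994 -0.2748  0.114 ]
top wrench_ring [395.7 167.9] 0.71 [ 0.6631 -0.2558  0.1   ]
top wrench_ring [455.2 194.2] 0.21 [ 0.5839 -0.4269  0.1   ]
top wrench_grip [393.8 170.1] 0.67 [ 0.6525 -0.2481  0.114 ]
top wrench_grip [199.9 173.2] 0.43 [0.6422 0.3156 0.114 ]
```

View pics/s3.png

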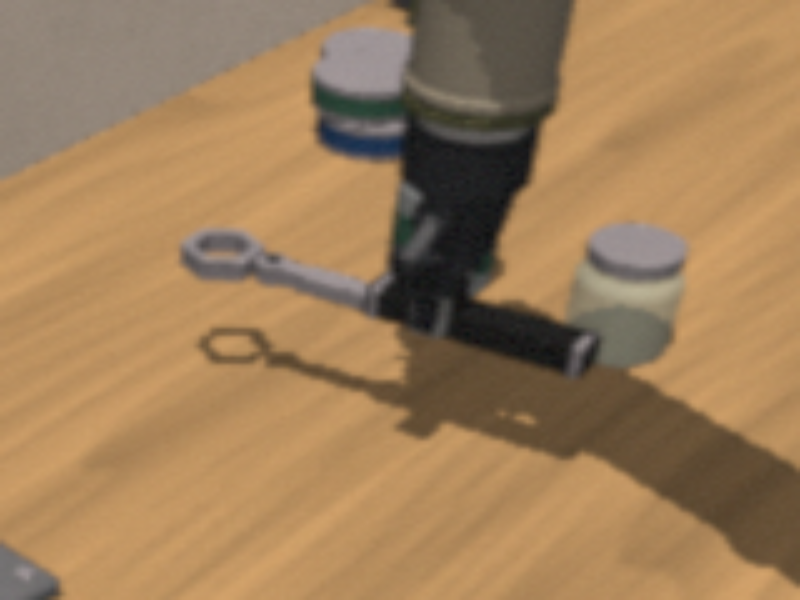

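View pics/t3.png

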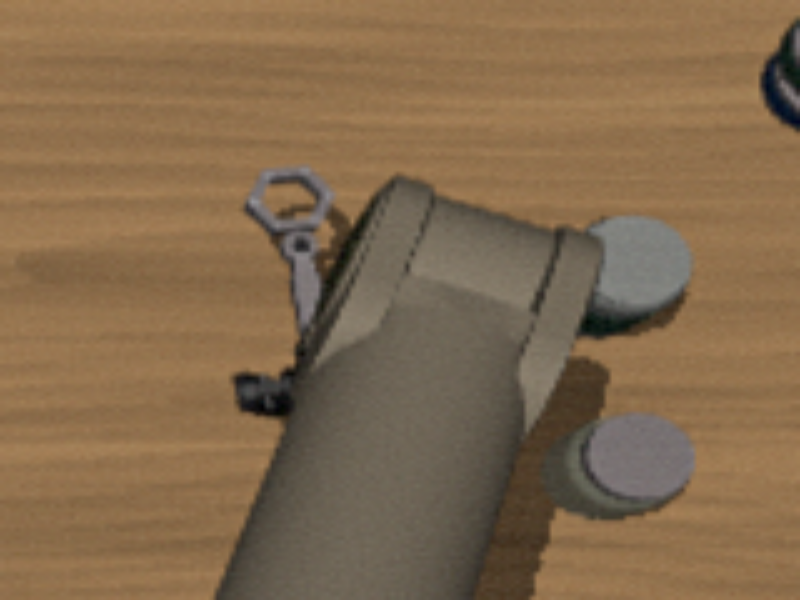

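```bash
python3 - <<'E'
from h import *
print(np.round(ray("top",(397.8,170.25),.117),4))
# side ring top centre approx (222,245) in crop
print(np.round(ray("side",(300+222/5,80+245/4),.117),4))
E
```

```text
[ 0.6512 -0.2593  0.117 ]
[ 0.6528 -0.2572  0.117 ]
```

```bash
python3 - <<'E'
from h import *
plan([.4694,.0052,.125],np.radians(23.5))
E
```

```text
shift mm [   4.8    4.8 -285.5] rv [-0.2675 -0.0036 -0.0014] n 0.268
tool axes
 [[ 0.     0.99   0.142]
 [ 0.004  0.142 -0.99 ]
 [-1.     0.001 -0.004]]
```

```bash
python3 -m jog '[[1,0,0,-20,-0.02,0,0],[1,0,1,-60,-0.06,0,0],[1,1,2,-105,-0.1,0,0],[1,2,3,-155,-0.15,0,0],[1,3,4,-205,-0.2,0,0],[1,4,4.8,-250,-0.24,-0.003,-0.001],[1,4.8,4.8,-278,-0.26,-0.0036,-0.001],[1,4.8,4.8,-285.5,-0.2675,-0.0036,-0.001]]'
python3 -m jog '[[1,0,0,0,0,0,0],[1,0,0,0,0,0,0],[1,0,0,0,0,0,0],[1,0,0,0,0,0,0],[1,0,0,0,0,0,0],[1,0,0,0,0,0,0],[1,0,0,0,0,0,0],[1,0,0,0,0,0,0]]'
python3 - <<'E'
from h import *
st();plan([.4694,.0052,.125],np.radians(23.5))
t=np.mean([capture("top").astype(float) for _ in range(3)],0);s=np.mean([capture("side").astype(float) for _ in range(3)],0)
np.save("pics/t4.npy",t);np.save("pics/s4.npy",s)
cv2.imwrite("pics/t4.png",cv2.resize(t[160:220,250:330],(800,600),interpolation=cv2.INTER_CUBIC));cv2.imwrite("pics/s4.png",cv2.resize(s[160:250,240:360],(800,600),interpolation=cv2.INTER_CUBIC))
E
```

```text
time: 6.9
eef_pos: [0.4685, 0.0084, 0.1251]
eef_rot: [0.386, 0.592, -0.386, 0.592]
ft_force: [-0.2, -0.9, -4.8]
width: 0.025
time: 7.9
eef_pos: [0.4685, 0.0084, 0.1251]
eef_rot: [0.386, 0.592, -0.386, 0.592]
ft_force: [0.2, 0.1, -3.7]
width: 0.0248
t 7.9 pos [0.4685 0.0084 0.1251] x [ 0.     0.001 -1.   ] yaw 23.82 F [ 0.18  0.13 -3.71] M [-0.03  0.15 -0.01] w 0.0248 q [ 0.32  0.19 -0.44  1.94  0.1   1.03 -1.32]
shift mm [ 0.1 -0.5  3.3] rv [ 0.0056 -0.0004 -0.0005] n 0.006
tool axes
 [[ 0.     0.915  0.404]
 [ 0.001  0.404 -0.915]
 [-1.     0.001 -0.   ]][ WARN:0@6.031] global loadsave.cpp:1063 imwrite_ Unsupported depth image for selected encoder is fallbacked to CV_8U.
```

View pics/s4.png

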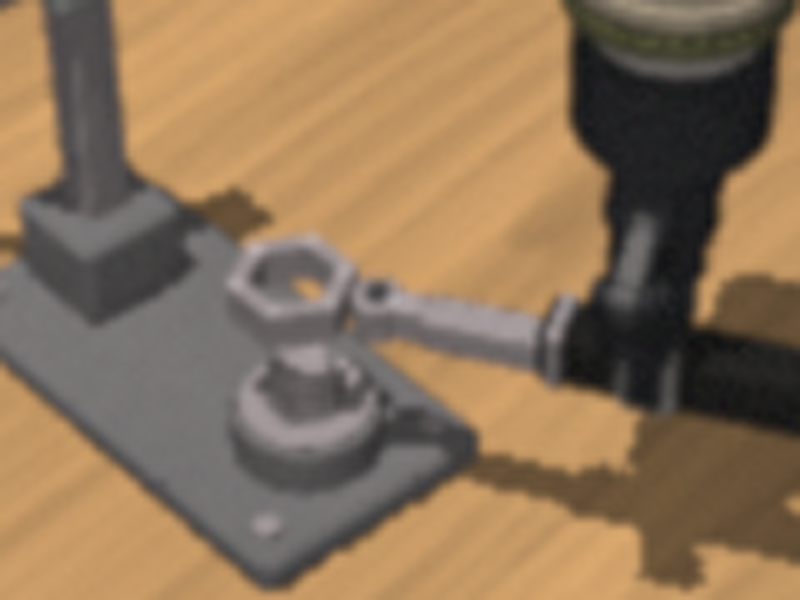

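View pics/t4.png

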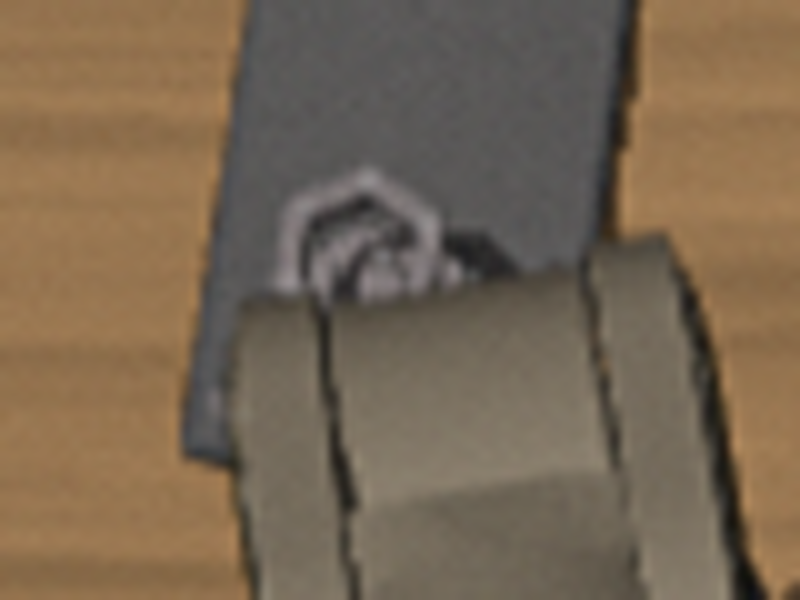

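```bash
cat > ring.py <<'E'
from fit2 import prj
from h import *
import sys
def he(c,a,z,ap,n=20):
    r=ap/np.cos(np.pi/6);t=a+np.pi/6+np.arange(7)*np.pi/3;v=np.c_[c[0]+r*np.cos(t),c[1]+r*np.sin(t),np.full(7,z)]
    return np.vstack([v[i]+(v[i+1]-v[i])*np.linspace(0,1,n,endpoint=False)[:,None] for i in range(6)])
def fitring(imgs,c0,yaw,ztop,outs=(.0225,.023,.0235,.024,.0265),vmax=188):
    for cam,im in imgs.items():
        g=cv2.cvtColor(im.astype(np.float32),cv2.COLOR_BGR2GRAY);g=cv2.GaussianBlur(g,(0,0),.6)
        best=[]
        gx,gy=cv2.Sobel(g,cv2.CV_32F,1,0),cv2.Sobel(g,cv2.CV_32F,0,1);m=np.hypot(gx,gy)
        for o in outs:
          for da in np.radians(np.arange(-8,8.1,2)):
            for dx in np.arange(-6,6.1,.5):
              for dy in np.arange(-6,6.1,.5):
                c=(c0[0]+dx/1000,c0[1]+dy/1000)
                q=prj(cam,np.vstack([he(c,yaw+da,ztop,o,8),he(c,yaw+da,ztop,.016,8)]))
                if cam=="top": q=q[q[:,1]<vmax]
                qf=q.astype(np.float32)
                s=cv2.remap(m,qf[:,0].reshape(1,-1),qf[:,1].reshape(1,-1),cv2.INTER_LINEAR).mean()
                best.append((s,o,np.degrees(da),dx,dy))
        best.sort(reverse=True)
        for b in best[:4]: print(cam,np.round(b,4))
        top=np.array(best[:30]);print(cam,"mean",np.round(top.mean(0),4))
if __name__=="__main__":
    s=observe();p=np.array(s["eef_pos"]);yaw=np.radians(23.82)
    c0=p[:2]+.1475*np.array([np.cos(yaw),np.sin(yaw)]);print("pred",c0)
    ims={"top":np.load("pics/t4.npy"),"side":np.load("pics/s4.npy")}
    fitring(ims,c0,yaw,p[2]-.0294+.018)
E
time python3 ring.py
```

```text
pred [0.60346874 0.06794604]
top [ 1.330215e+02  2.350000e-02 -2.000000e+00  4.000000e+00 -5.000000e-01]
top [ 1.329034e+02  2.300000e-02 -4.000000e+00 -1.500000e+00 -6.000000e+00]
top [ 1.327133e+02  2.300000e-02 -4.000000e+00 -1.000000e+00 -6.000000e+00]
top [ 1.326874e+02  2.300000e-02 -2.000000e+00  4.000000e+00 -5.000000e-01]
top mean [ 1.322478e+02  2.300000e-02 -3.466700e+00  1.166700e+00 -3.550000e+00]
side [ 1.264054e+02  2.350000e-02 -2.000000e+00  4.500000e+00 -5.000000e-01]
side [ 1.263786e+02  2.300000e-02 -2.000000e+00  4.000000e+00  0.000000e+00]
side [1.263001e+02 2.300000e-02 0.000000e+00 4.000000e+00 0.000000e+00]
side [ 1.261636e+02  2.350000e-02 -2.000000e+00  4.000000e+00  0.000000e+00]
side mean [ 1.258853e+02  2.290000e-02 -1.333300e+00  4.033300e+00  2.000000e-01]
real	0m38.799s
user	0m37.313s
sys	0m0.209s
```

```bash
python3 -m jog '[[1,4,-1.5,0.9,0,0,0],[1,9,-3,1.75,0,0,0],[1,14,-3,1.75,0,0,0],[1,18,-3,1.75,0,0,0],[1,21,-3,1.75,0,0,0],[1,23,-3,1.75,0,0,0],[1,23,-3,1.75,0,0,0],[1,23,-3,1.75,0,0,0]]'
python3 - <<'E'
from h import *
st()
t=np.mean([capture("top").astype(float) for _ in range(3)],0);s=np.mean([capture("side").astype(float) for _ in range(3)],0)
np.save("pics/t4.npy",t);np.save("pics/s4.npy",s)
cv2.imwrite("pics/t5.png",cv2.resize(t[160:220,250:330],(800,600),interpolation=cv2.INTER_CUBIC).astype(np.uint8));cv2.imwrite("pics/s5.png",cv2.resize(s[190:250,250:330],(800,600),interpolation=cv2.INTER_CUBIC).astype(np.uint8))
E
sed -i 's/np.arange(-8,8.1,2)/np.arange(-4,4.1,2)/; s/(.0225,.023,.0235,.024,.0265)/(.023,.0235)/; s/np.radians(23.82)/np.radians(23.8)/' ring.py; python3 ring.py
```

```text
time: 9.2
eef_pos: [0.4666, 0.0056, 0.1022]
eef_rot: [0.386, 0.592, -0.386, 0.592]
ft_force: [0.0, -0.3, -4.9]
width: 0.0249
t 9.2 pos [0.4666 0.0056 0.1022] x [ 0.001  0.001 -1.   ] yaw 23.82 F [ 0.01 -0.3  -4.95] M [-0.05  0.07 -0.02] w 0.0249 q [ 0.31  0.22 -0.44  1.97  0.11  0.97 -1.33]
pred [0.60150526 0.06509328]
top [ 1.377126e+02  2.300000e-02 -4.000000e+00  4.500000e+00 -5.000000e-01]
top [ 1.374371e+02  2.300000e-02 -4.000000e+00  4.000000e+00 -5.000000e-01]
top [ 1.373443e+02  2.350000e-02 -4.000000e+00  4.000000e+00 -5.000000e-01]
top [ 1.372355e+02  2.300000e-02 -2.000000e+00  4.500000e+00 -5.000000e-01]
top mean [ 1.364594e+02  2.330000e-02 -1.866700e+00  4.250000e+00 -6.500000e-01]
side [ 1.186722e+02  2.300000e-02 -2.000000e+00  4.000000e+00  0.000000e+00]
side [ 1.186079e+02  2.300000e-02 -4.000000e+00  4.000000e+00  0.000000e+00]
side [ 1.185822e+02  2.300000e-02 -2.000000e+00  3.500000e+00  5.000000e-01]
side [ 1.185698e+02  2.300000e-02 -4.000000e+00  3.500000e+00  5.000000e-01]
side mean [ 1.181074e+02  2.310000e-02 -6.667000e-01  3.833300e+00  1.333000e-01]
```

View pics/s5.png

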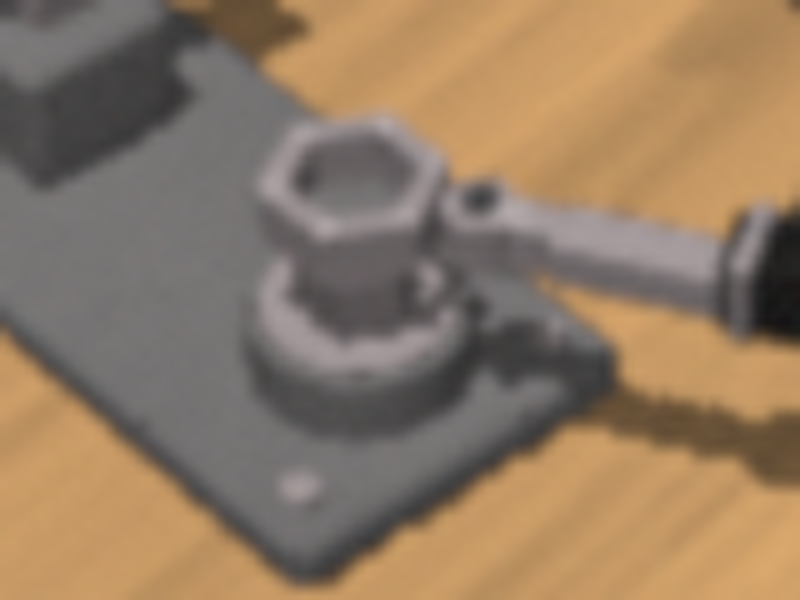

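View pics/t5.png

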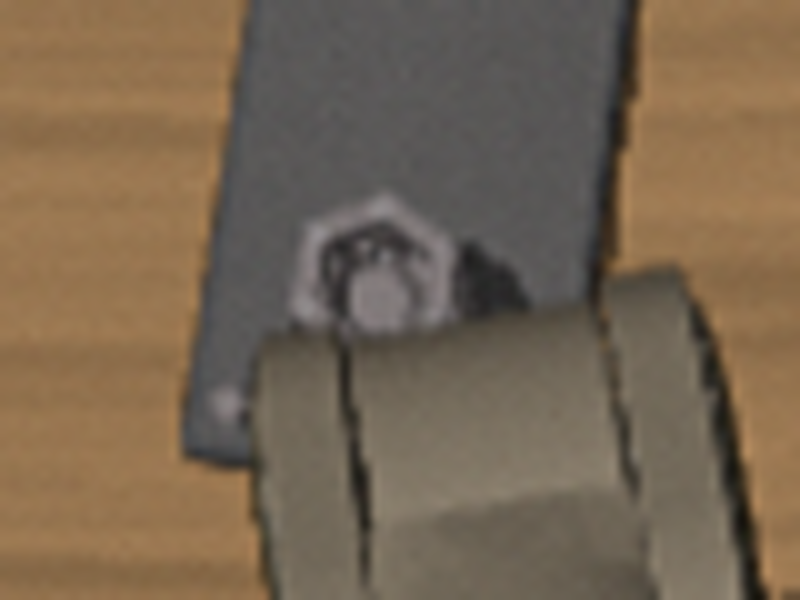

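```bash
python3 -m jog '[[1,2,0,0,0,0,0],[1,4,0,0,0,0,0],[1,6,0,0,0,0,0],[1,8,0,0,0,0,0],[1,10,0,0,0,0,0],[1,12,0,0,0,0,0],[1,12,0,0,0,0,0],[1,12,0,0,0,0,0]]'
python3 - <<'E'
from h import *
st()
E
```

```text
time: 10.5
eef_pos: [0.4666, 0.0056, 0.0902]
eef_rot: [0.386, 0.592, -0.386, 0.592]
ft_force: [-0.1, -0.5, -5.4]
width: 0.0251
t 10.5 pos [0.4666 0.0056 0.0902] x [ 0.     0.001 -1.   ] yaw 23.82 F [-0.08 -0.45 -5.36] M [-0.03  0.15 -0.01] w 0.0251 q [ 0.31  0.24 -0.43  1.98  0.12  0.95 -1.34]
```

```bash
python3 -m jog '[[1,1,0,0,0,0,0],[1,2,0,0,0,0,0],[1,3,0,0,0,0,0],[1,4,0,0,0,0,0],[1,5,0,0,0,0,0],[1,6,0,0,0,0,0],[1,6,0,0,0,0,0],[1,6,0,0,0,0,0]]'
python3 - <<'E'
from h import *
st()
E
```

```text
time: 11.5
eef_pos: [0.4666, 0.0056, 0.0842]
eef_rot: [0.386, 0.592, -0.386, 0.592]
ft_force: [-0.1, -0.6, -5.1]
width: 0.0248
t 11.5 pos [0.4666 0.0056 0.0842] x [ 0.     0.001 -1.   ] yaw 23.82 F [-0.1  -0.57 -5.06] M [-0.02  0.1  -0.01] w 0.0248 q [ 0.31  0.25 -0.43  1.99  0.13  0.93 -1.34]
```

No contact, so the ring is going over the hex cleanly (underside about 55 mm). I'll keep descending.

```bash
python3 -m jog '[[1,1.5,0,0,0,0,0],[1,3,0,0,0,0,0],[1,4.5,0,0,0,0,0],[1,6,0,0,0,0,0],[1,7,0,0,0,0,0],[1,8,0,0,0,0,0],[1,8,0,0,0,0,0],[1,8,0,0,0,0,0]]'
python3 - <<'E'
from h import *
st()
s=capture("side");cv2.imwrite("pics/s6.png",cv2.resize(s[190:250,250:330],(800,600),interpolation=cv2.INTER_CUBIC))
E
```

```text
time: 12.5
eef_pos: [0.4666, 0.0056, 0.0762]
eef_rot: [0.386, 0.592, -0.386, 0.592]
ft_force: [-0.3, 0.6, -4.2]
width: 0.0253
t 12.5 pos [0.4666 0.0056 0.0762] x [ 0.     0.001 -1.   ] yaw 23.82 F [-0.32  0.63 -4.21] M [-0.03  0.13  0.04] w 0.0253 q [ 0.3   0.26 -0.43  1.99  0.13  0.92 -1.35]
```

View pics/s6.png

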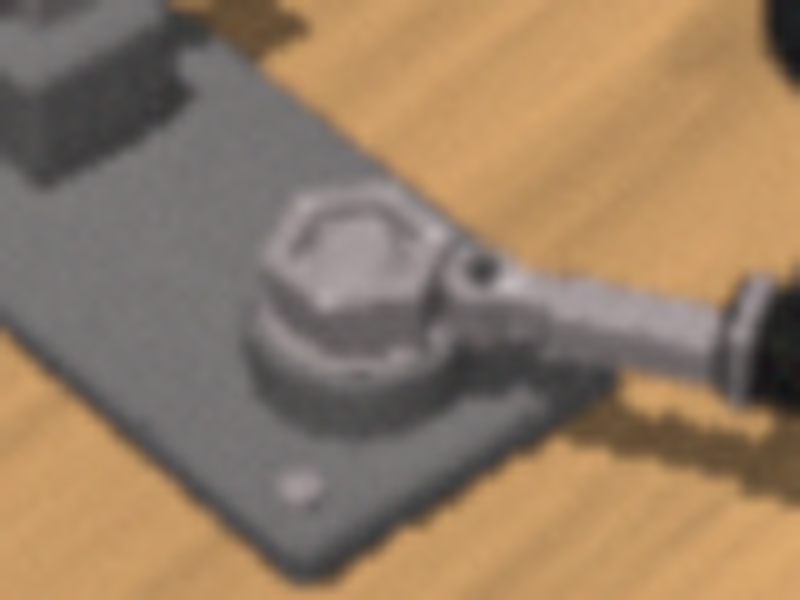

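The ring sits over the head (ring centre at about (286,214)) and the cone shows through it. The last ~2 mm I'll do by touch.

```bash
python3 -m jog '[[1,0.3,0,0,0,0,0],[1,0.6,0,0,0,0,0],[1,0.9,0,0,0,0,0],[1,1.2,0,0,0,0,0],[1,1.5,0,0,0,0,0],[1,1.8,0,0,0,0,0],[1,1.8,0,0,0,0,0],[1,1.8,0,0,0,0,0]]'
python3 - <<'E'
from h import *
st()
E
```

```text
time: 13.55
eef_pos: [0.4666, 0.0056, 0.0744]
eef_rot: [0.386, 0.592, -0.386, 0.592]
ft_force: [-1.3, 0.5, -3.9]
width: 0.0247
t 13.55 pos [0.4666 0.0056 0.0744] x [ 0.001  0.001 -1.   ] yaw 23.82 F [-1.3   0.52 -3.93] M [0.05 0.13 0.05] w 0.0247 q [ 0.3   0.26 -0.43  1.99  0.14  0.91 -1.35]
```

```bash
python3 -m jog '[[1,0.3,0,0,0,0,0],[1,0.6,0,0,0,0,0],[1,0.9,0,0,0,0,0],[1,1.2,0,0,0,0,0],[1,1.2,0,0,0,0,0],[1,1.2,0,0,0,0,0],[1,1.2,0,0,0,0,0],[1,1.2,0,0,0,0,0]]'
python3 - <<'E'
from h import *
st()
E
```

```text
time: 14.55
eef_pos: [0.4666, 0.0055, 0.0733]
eef_rot: [0.386, 0.592, -0.386, 0.592]
ft_force: [-2.5, -0.7, 0.8]
width: 0.0249
t 14.55 pos [0.4666 0.0055 0.0733] x [ 0.001  0.    -1.   ] yaw 23.82 F [-2.53 -0.65  0.79] M [-0.05  0.28  0.08] w 0.0249 q [ 0.3   0.26 -0.43  2.    0.14  0.91 -1.35]
```

```bash
cat >> h.py <<'E'
def tq():
    st();s=observe();R0=R.from_quat(s["eef_rot"]).as_matrix();F=np.array(s["ft_force"]);y=R0[:,1];z=R0[:,2]
    c=np.array(s["eef_pos"])+.15*y
    r=-.15*y; T=s["moment"][2]+(r[0]*F[1]-r[1]*F[0])
    print("F_along(y)",round(F@y,2),"F_lat(z)",round(F@z,2),"T_ring",round(T,3),"center",np.round(c[:2],4))
E
python3 -m jog '[[1,0,0.02,-2.25,0.015,0,0],[1,0,0.07,-4.5,0.03,0,0],[1,0,0.15,-6.75,0.045,0,0],[1,0,0.27,-9,0.06,0,0],[1,0,0.42,-11.25,0.075,0,0],[1,0,0.57,-13.1,0.0873,0,0],[1,0,0.57,-13.1,0.0873,0,0],[1,0,0.57,-13.1,0.0873,0,0]]'
python3 -c "
from h import *
tq()"
```

```text
time: 15.55
eef_pos: [0.4616, 0.0179, 0.0732]
eef_rot: [0.412, 0.575, -0.411, 0.575]
ft_force: [-5.1, 0.4, 0.7]
width: 0.0251
t 15.55 pos [0.4616 0.0179 0.0732] x [ 0.     0.001 -1.   ] yaw 18.83 F [-5.15  0.39  0.72] M [0.09 0.67 0.24] w 0.0251 q [ 0.27  0.25 -0.43  2.01  0.13  0.91 -1.46]
F_along(y) -4.75 F_lat(z) -2.03 T_ring -0.066 center [0.6036 0.0663]
```

```bash
python3 -m jog '[[1,0,-0.2,-2.25,0.015,0,0],[1,0,-0.4,-4.5,0.03,0,0],[1,0,-0.5,-6.75,0.045,0,0],[1,0,-0.5,-9,0.06,0,0],[1,0,-0.4,-11.25,0.075,0,0],[1,0,-0.2,-13.1,0.0873,0,0],[1,0,-0.2,-13.1,0.0873,0,0],[1,0,-0.2,-13.1,0.0873,0,0]]'
python3 -c "
from h import *
tq()"
```

```text
time: 16.55
eef_pos: [0.4577, 0.0303, 0.0734]
eef_rot: [0.437, 0.556, -0.436, 0.557]
ft_force: [1.5, -1.2, -3.2]
width: 0.0248
t 16.55 pos [0.4577 0.0303 0.0734] x [ 0.001  0.001 -1.   ] yaw 13.83 F [ 1.51 -1.16 -3.2 ] M [-0.29 -0.69 -0.15] w 0.0248 q [ 0.25  0.25 -0.42  2.02  0.13  0.9  -1.57]
F_along(y) 1.19 F_lat(z) 1.49 T_ring 0.075 center [0.6033 0.0662]
```

```bash
python3 -m jog '[[1,0.1,0.02,-2.25,0.015,0,0],[1,0.2,0.07,-4.5,0.03,0,0],[1,0.2,0.15,-6.75,0.045,0,0],[1,0.2,0.27,-9,0.06,0,0],[1,0.2,0.42,-11.25,0.075,0,0],[1,0.2,0.57,-13.1,0.0873,0,0],[1,0.2,0.57,-13.1,0.0873,0,0],[1,0.2,0.57,-13.1,0.0873,0,0]]'
python3 -c "
from h import *
tq()"
```

```text
time: 17.55
eef_pos: [0.4552, 0.0433, 0.0732]
eef_rot: [0.461, 0.537, -0.459, 0.537]
ft_force: [1.7, -1.5, -2.5]
width: 0.0251
t 17.55 pos [0.4552 0.0433 0.0732] x [ 0.001  0.001 -1.   ] yaw 8.84 F [ 1.68 -1.5  -2.55] M [-0.22 -0.72 -0.13] w 0.0251 q [ 0.21  0.24 -0.42  2.02  0.12  0.9  -1.69]
F_along(y) 1.43 F_lat(z) 1.75 T_ring 0.136 center [0.6034 0.0664]
```

```bash
python3 -m jog '[[1,0.1,0.02,-2.25,0.015,0,0],[1,0.2,0.1,-4.5,0.03,0,0],[1,0.2,0.2,-6.75,0.045,0,0],[1,0.2,0.4,-9,0.06,0,0],[1,0.2,0.6,-11.25,0.075,0,0],[1,0.2,0.8,-13.1,0.0873,0,0],[1,0.2,0.8,-13.1,0.0873,0,0],[1,0.2,0.8,-13.1,0.0873,0,0]]'
python3 -c "
from h import *
tq()
im=capture('side');cv2.imwrite('pics/s7.png',cv2.resize(im[190:250,250:330],(800,600),interpolation=cv2.INTER_CUBIC))"
```

```text
time: 18.55
eef_pos: [0.4539, 0.0564, 0.073]
eef_rot: [0.483, 0.517, -0.482, 0.517]
ft_force: [0.7, -0.7, -0.9]
width: 0.0247
t 18.55 pos [0.4539 0.0564 0.073 ] x [ 0.001  0.001 -1.   ] yaw 3.85 F [ 0.73 -0.66 -0.94] M [-0.35 -0.58 -0.19] w 0.0247 q [ 0.18  0.24 -0.42  2.02  0.12  0.9  -1.8 ]
F_along(y) 0.68 F_lat(z) 0.71 T_ring -0.081 center [0.6035 0.0665]
```

View pics/s7.png

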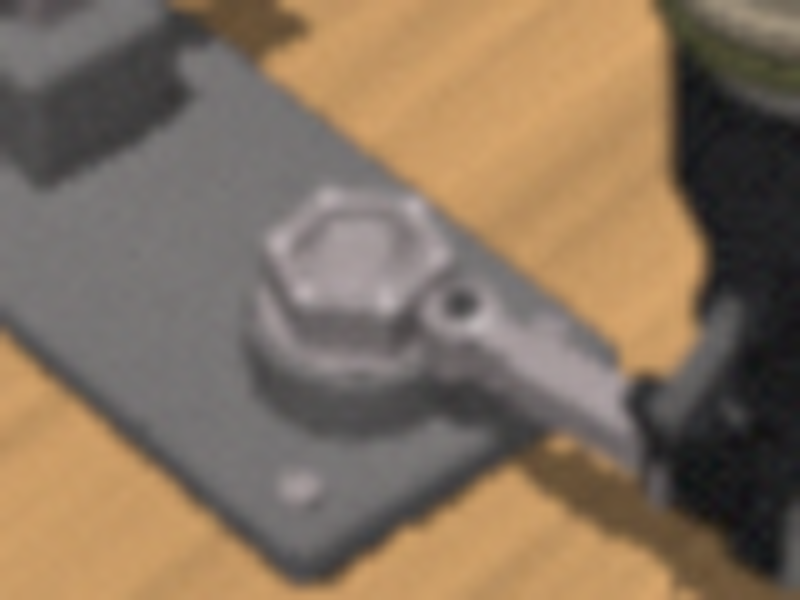

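The ring is seated and turned with the handle, still straight. I'll keep turning.

```bash
python3 -m jog '[[1,0.1,0.02,-2.25,0.015,0,0],[1,0.1,0.1,-4.5,0.03,0,0],[1,0.1,0.2,-6.75,0.045,0,0],[1,0.1,0.3,-9,0.06,0,0],[1,0.1,0.5,-11.25,0.075,0,0],[1,0.1,0.7,-13.1,0.0873,0,0],[1,0.1,0.7,-13.1,0.0873,0,0],[1,0.1,0.7,-13.1,0.0873,0,0]]'
python3 -c "
from h import *
tq()"
```

```text
time: 19.6
eef_pos: [0.4537, 0.0697, 0.073]
eef_rot: [0.506, 0.495, -0.504, 0.495]
ft_force: [1.3, -2.3, -0.9]
width: 0.0249
t 19.6 pos [0.4537 0.0697 0.073 ] x [ 0.001  0.001 -1.   ] yaw -1.15 F [ 1.3  -2.29 -0.95] M [-0.4  -0.64 -0.14] w 0.0249 q [ 0.15  0.25 -0.41  2.02  0.12  0.9  -1.92]
F_along(y) 1.34 F_lat(z) 2.27 T_ring 0.197 center [0.6037 0.0667]
```

```bash
python3 -m jog '[[1,0.1,0.02,-2.25,0.015,0,0],[1,0.1,0.1,-4.5,0.03,0,0],[1,0.1,0.2,-6.75,0.045,0,0],[1,0.1,0.3,-9,0.06,0,0],[1,0.1,0.5,-11.25,0.075,0,0],[1,0.1,0.7,-13.1,0.0873,0,0],[1,0.1,0.7,-13.1,0.0873,0,0],[1,0.1,0.7,-13.1,0.0873,0,0]]'
python3 -c "
from h import *
tq()"
```

```text
time: 20.6
eef_pos: [0.4547, 0.0829, 0.0729]
eef_rot: [0.527, 0.473, -0.525, 0.472]
ft_force: [0.9, -1.5, -0.7]
width: 0.0251
t 20.6 pos [0.4547 0.0829 0.0729] x [ 0.001  0.002 -1.   ] yaw -6.13 F [ 0.92 -1.54 -0.65] M [-0.49 -0.69 -0.11] w 0.0251 q [ 0.12  0.25 -0.41  2.01  0.12  0.9  -2.03]
F_along(y) 1.08 F_lat(z) 1.43 T_ring 0.101 center [0.6039 0.0669]
```

```bash
python3 -m jog '[[1,0.1,0.02,-2.25,0.015,0,0],[1,0.1,0.1,-4.5,0.03,0,0],[1,0.1,0.2,-6.75,0.045,0,0],[1,0.1,0.3,-9,0.06,0,0],[1,0.1,0.5,-11.25,0.075,0,0],[1,0.1,0.7,-13.1,0.0873,0,0],[1,0.1,0.7,-13.1,0.0873,0,0],[1,0.1,0.7,-13.1,0.0873,0,0]]'
python3 -c "
from h import *
tq()"
```

```text
time: 21.6
eef_pos: [0.4566, 0.0949, 0.0726]
eef_rot: [0.547, 0.449, -0.546, 0.449]
ft_force: [1.0, -7.4, 1.0]
width: 0.0246
t 21.6 pos [0.4566 0.0949 0.0726] x [ 0.001  0.    -1.   ] yaw -11.21 F [ 0.99 -7.35  0.97] M [-1.55 -0.64  0.03] w 0.0246 q [ 0.08  0.26 -0.4   2.    0.13  0.91 -2.15]
F_along(y) 2.4 F_lat(z) 7.02 T_ring 1.083 center [0.6038 0.0657]
```

The torque has risen to about 1.1 N m, so the bolt is tight. From here I'll turn about the joint pin (114 mm from the grip) in small steps.

```bash
python3 -m jog '[[1,0,0,-1.6,0.014,0,0],[1,0,0.05,-3.2,0.028,0,0],[1,0,0.1,-4.8,0.042,0,0],[1,0,0.2,-6.4,0.056,0,0],[1,0,0.3,-8,0.07,0,0],[1,0,0.4,-9.1,0.08,0,0],[1,0,0.4,-9.1,0.08,0,0],[1,0,0.4,-9.1,0.08,0,0]]'
python3 -c "
from h import *
tq()
im=capture('side');cv2.imwrite('pics/s8.png',cv2.resize(im[190:250,250:330],(800,600),interpolation=cv2.INTER_CUBIC))"
```

```text
time: 22.6
eef_pos: [0.4588, 0.1034, 0.0726]
eef_rot: [0.564, 0.426, -0.564, 0.427]
ft_force: [2.0, -4.6, 0.1]
width: 0.0247
t 22.6 pos [0.4588 0.1034 0.0726] x [ 0. -0. -1.] yaw -15.83 F [ 1.96 -4.65  0.13] M [-1.08 -0.8   0.12] w 0.0247 q [ 0.06  0.27 -0.39  1.99  0.13  0.91 -2.25]
F_along(y) 3.15 F_lat(z) 3.94 T_ring 0.709 center [0.6031 0.0625]
```

View pics/s8.png

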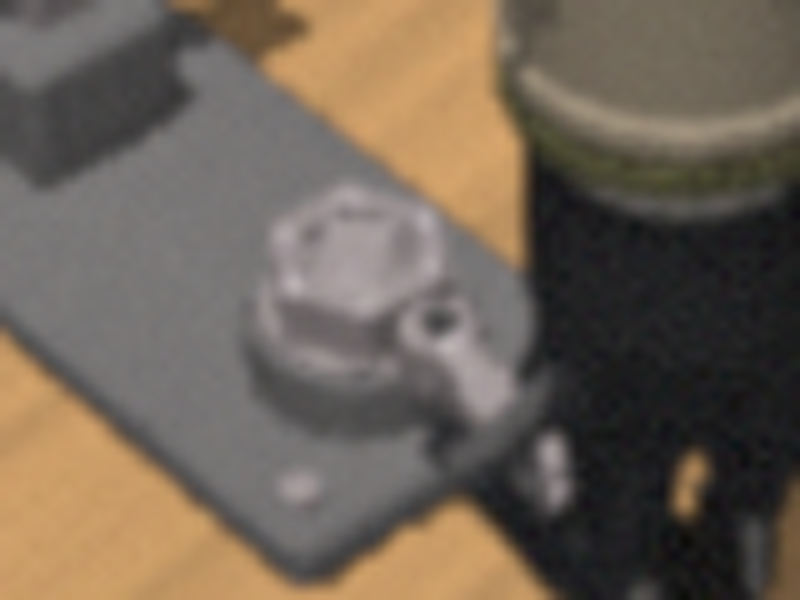

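```bash
python3 -m jog '[[1,0,0,-1,0.01,0,0],[1,0,0,-2.3,0.02,0,0],[1,0,0.05,-3.4,0.03,0,0],[1,0,0.1,-4.6,0.04,0,0],[1,0,0.1,-4.6,0.04,0,0],[1,0,0.1,-4.6,0.04,0,0],[1,0,0.1,-4.6,0.04,0,0],[1,0,0.1,-4.6,0.04,0,0]]'
python3 -c "
from h import *
tq()
t=capture('top');s=capture('side')
np.save('pics/t9.npy',t);np.save('pics/s9.npy',s)
cv2.imwrite('pics/s9.png',cv2.resize(s[190:250,250:330],(800,600),interpolation=cv2.INTER_CUBIC))
cv2.imwrite('pics/t9.png',cv2.resize(t[160:235,250:350],(800,600),interpolation=cv2.INTER_CUBIC))"
```

```text
time: 23.65
eef_pos: [0.4602, 0.1078, 0.0726]
eef_rot: [0.573, 0.415, -0.572, 0.415]
ft_force: [1.5, -5.3, -0.3]
width: 0.0246
t 23.65 pos [0.4602 0.1078 0.0726] x [ 0. -0. -1.] yaw -18.12 F [ 1.46 -5.35 -0.34] M [-1.01 -0.8   0.14] w 0.0246 q [ 0.05  0.27 -0.39  1.98  0.13  0.91 -2.29]
F_along(y) 3.05 F_lat(z) 4.63 T_ring 0.834 center [0.6027 0.0611]
```

View pics/s9.png

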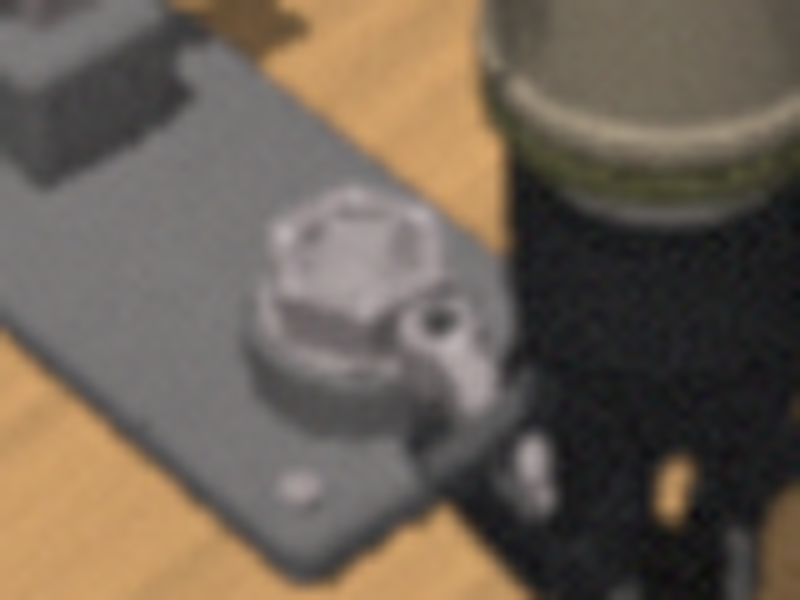

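View pics/t9.png

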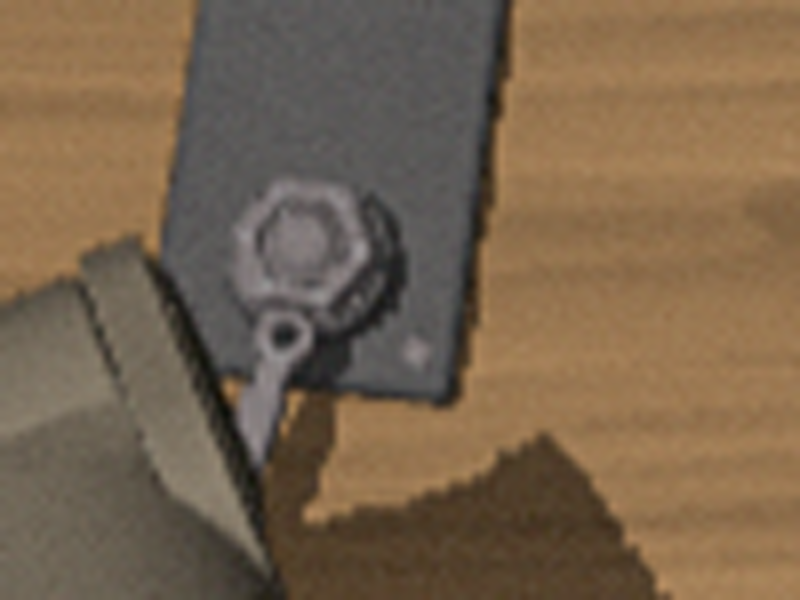

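```bash
cat > ry.py <<'E'
from ring import *
def run(tag,c0,zt,lo,hi):
  for cam,f in (("top",f"pics/t{tag}.npy"),("side",f"pics/s{tag}.npy")):
    g=cv2.GaussianBlur(cv2.cvtColor(np.load(f).astype(np.float32),cv2.COLOR_BGR2GRAY),(0,0),.6)
    m=np.hypot(cv2.Sobel(g,cv2.CV_32F,1,0),cv2.Sobel(g,cv2.CV_32F,0,1));res=[]
    for a in range(lo,hi):
      b=(0,)
      for dx in np.arange(-3,3.1,.5):
        for dy in np.arange(-3,3.1,.5):
          c=(c0[0]+dx/1000,c0[1]+dy/1000)
          q=prj(cam,np.vstack([he(c,np.radians(a),zt,o,10) for o in(.0232,)])).astype(np.float32)
          s=cv2.remap(m,q[:,0].reshape(1,-1),q[:,1].reshape(1,-1),cv2.INTER_LINEAR).mean();b=max(b,(s,a,dx,dy))
      res.append(b)
    res.sort(reverse=True);print(cam,[(round(float(r[0]),1),r[1],float(r[2]),float(r[3])) for r in res[:6]])
run("9",(.6055,.065),.063,-35,25)
print([np.round(ray("top",(250+u/8-.44,160+v/8-.44),z),4) for u,v,z in((302,247,.063),(285,335,.06),(255,430,.055))])
E
python3 ry.py
```

```text
top [(134.3, -10, -0.5, 0.5), (134.3, -11, -0.5, 0.5), (134.1, -12, 0.0, 0.5), (134.1, -9, -0.5, 0.5), (133.9, -13, 0.0, 0.5), (133.8, -8, 0.0, 0.5)]
side [(105.9, -17, -0.5, -0.5), (105.8, -12, -0.5, 0.0), (105.8, -16, -0.5, -0.5), (105.8, -13, -0.5, -0.5), (105.7, -15, -0.5, 0.0), (105.6, -11, -0.5, 0.0)]
[array([0.6032, 0.0651, 0.063 ]), array([0.5703, 0.071 , 0.06  ]), array([0.5352, 0.0819, 0.055 ])]
```

```bash
python3 -m jog '[[1,0,0,-1.2,0.01,0,0],[1,0,0,-2.3,0.02,0,0],[1,0,0.05,-3.5,0.03,0,0],[1,0,0.1,-4.7,0.04,0,0],[1,0,0.1,-5,0.043,0,0],[1,0,0.1,-5,0.043,0,0],[1,0,0.1,-5,0.043,0,0],[1,0,0.1,-5,0.043,0,0]]'
python3 -c "
from h import *
tq()
t=capture('top');cv2.imwrite('pics/t10.png',cv2.resize(t[160:235,250:350],(800,600),interpolation=cv2.INTER_CUBIC))"
```

```text
time: 24.75
eef_pos: [0.4619, 0.1125, 0.0726]
eef_rot: [0.581, 0.402, -0.581, 0.403]
ft_force: [1.2, -4.1, -0.1]
width: 0.025
t 24.75 pos [0.4619 0.1125 0.0726] x [ 0.001 -0.    -1.   ] yaw -20.59 F [ 1.23 -4.13 -0.1 ] M [-1.01 -0.89  0.14] w 0.025 q [ 0.03  0.28 -0.38  1.98  0.13  0.91 -2.35]
F_along(y) 2.61 F_lat(z) 3.43 T_ring 0.655 center [0.6023 0.0598]
```

View pics/t10.png

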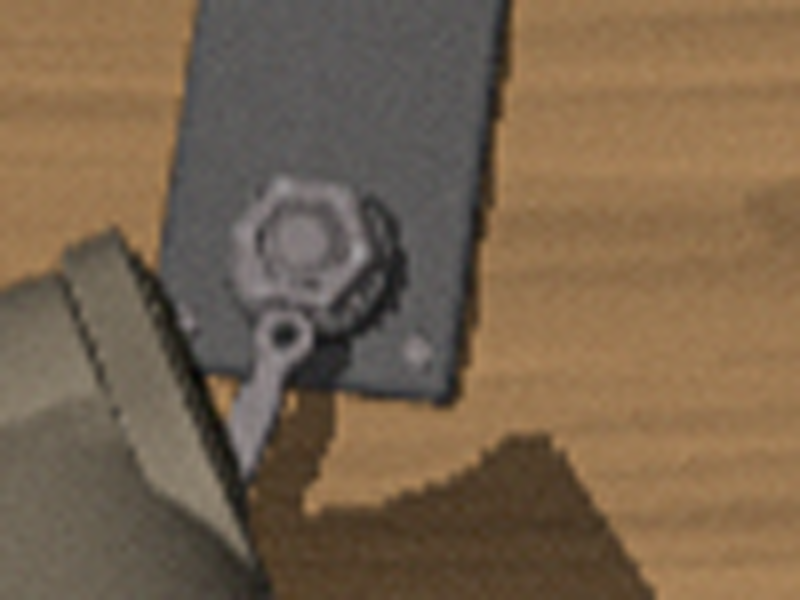

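The ring stayed put and the handle is now bent by about 0.17 rad, with the torque down to 0.55 N m, so it has tripped. I'll stop here and unload gently before lifting.

```bash
python3 -m jog '[[1,0,0,1,-0.008,0,0],[1,0,0,2,-0.017,0,0],[1,0,0,3,-0.026,0,0],[1,0,0.05,4,-0.035,0,0],[1,0,0.05,4,-0.035,0,0],[1,0,0.05,4,-0.035,0,0],[1,0,0.05,4,-0.035,0,0],[1,0,0.05,4,-0.035,0,0]]'
python3 -c "
from h import *
tq()"
```

```text
time: 25.8
eef_pos: [0.4605, 0.1085, 0.0726]
eef_rot: [0.574, 0.412, -0.574, 0.413]
ft_force: [2.5, -4.6, -0.3]
width: 0.0252
t 25.8 pos [0.4605 0.1085 0.0726] x [ 0.001 -0.001 -1.   ] yaw -18.6 F [ 2.5  -4.58 -0.25] M [-0.99 -1.   -0.46] w 0.0252 q [ 0.04  0.27 -0.39  1.98  0.13  0.91 -2.3 ]
F_along(y) 3.83 F_lat(z) 3.54 T_ring 0.073 center [0.6027 0.0606]
```

```bash
python3 -m jog '[[1,0,0.2,0.2,0.006,0,0],[1,0,0.4,0.4,0.012,0,0],[1,0,0.6,0.7,0.018,0,0],[1,0,0.8,1,0.022,0,0],[1,0,0.8,1,0.022,0,0],[1,0,0.8,1,0.022,0,0],[1,0,0.8,1,0.022,0,0],[1,0,0.8,1,0.022,0,0]]'
python3 -c "
from h import *
tq()"
```

```text
time: 26.8
eef_pos: [0.4605, 0.1085, 0.0726]
eef_rot: [0.578, 0.407, -0.578, 0.407]
ft_force: [0.5, 4.9, -0.5]
width: 0.0247
t 26.8 pos [0.4605 0.1085 0.0726] x [ 0.  0. -1.] yaw -19.76 F [ 0.46  4.87 -0.51] M [ 1.21 -0.33  0.83] w 0.0247 q [ 0.04  0.27 -0.38  1.98  0.13  0.91 -2.32]
F_along(y) -1.21 F_lat(z) -4.74 T_ring 0.12 center [0.6017 0.0577]
```

```bash
python3 -m jog '[[1,0,0,-0.2,-0.003,0,0],[1,0,0,-0.4,-0.006,0,0],[1,0,0,-0.5,-0.01,0,0],[1,0,0,-0.5,-0.01,0,0],[1,0,0,-0.5,-0.01,0,0],[1,0,0,-0.5,-0.01,0,0],[1,0,0,-0.5,-0.01,0,0],[1,0,0,-0.5,-0.01,0,0]]'
python3 -c "
from h import *
tq()
t=capture('top');s=capture('side');np.save('pics/t9.npy',t);np.save('pics/s9.npy',s)
cv2.imwrite('pics/t11.png',cv2.resize(t[160:235,250:350],(800,600),interpolation=cv2.INTER_CUBIC))"; python3 ry.py
```

```text
time: 27.8
eef_pos: [0.4605, 0.1086, 0.0724]
eef_rot: [-0.576, -0.41, 0.577, -0.409]
ft_force: [-1.9, -1.2, 0.9]
width: 0.0252
t 27.8 pos [0.4605 0.1086 0.0724] x [-0.  0. -1.] yaw -19.21 F [-1.88 -1.23  0.87] M [-0.5  -0.09 -0.28] w 0.0252 q [ 0.04  0.27 -0.38  1.98  0.13  0.91 -2.31]
F_along(y) -1.38 F_lat(z) 1.78 T_ring -0.008 center [0.6022 0.0592]
top [(126.5, -8, 0.0, 0.5), (126.3, -9, 0.0, 0.5), (126.3, -7, 0.0, 0.5), (126.2, -6, 0.0, 0.5), (126.2, -11, 0.0, 0.5), (126.1, -10, 0.0, 0.5)]
side [(117.1, -17, -0.5, -0.5), (116.9, -16, -0.5, -0.5), (116.9, -12, 0.0, -0.5), (116.8, -11, 0.0, -0.5), (116.8, -13, -0.5, -0.5), (116.8, -15, -0.5, -0.5)]
[array([0.6032, 0.0651, 0.063 ]), array([0.5703, 0.071 , 0.06  ]), array([0.5352, 0.0819, 0.055 ])]
```

View pics/t11.png

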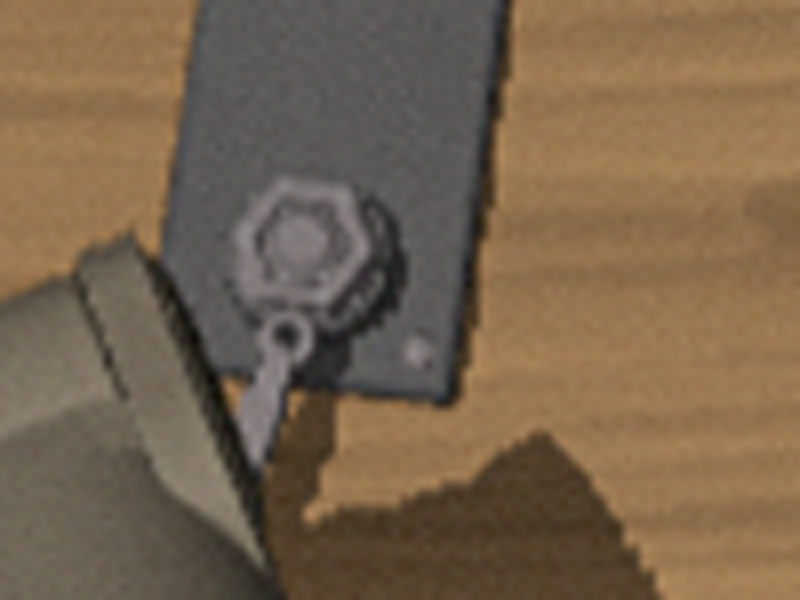

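The load is almost gone (about 2 N, 0 N m). I'll lift straight up.

```bash
python3 -m jog '[[1,-1,0,0,0,0,0],[1,-2,0,0,0,0,0],[1,-3,0,0,0,0,0],[1,-4.5,0,0,0,0,0],[1,-6,0,0,0,0,0],[1,-8,0,0,0,0,0],[1,-10,0,0,0,0,0],[1,-10,0,0,0,0,0]]'
python3 -c "
from h import *
tq()"
python3 -m jog '[[1,-3,0,0,0,0,0],[1,-7,0,0,0,0,0],[1,-12,0,0,0,0,0],[1,-20,0,0,0,0,0],[1,-32,0,0,0,0,0],[1,-44,0,0,0,0,0],[1,-50,0,0,0,0,0],[1,-50,0,0,0,0,0]]'
python3 -c "
from h import *
tq()
t=capture('top');s=capture('side')
cv2.imwrite('pics/s12.png',cv2.resize(s[160:250,240:360],(800,600),interpolation=cv2.INTER_CUBIC))
cv2.imwrite('pics/t12.png',cv2.resize(t[160:235,250:350],(800,600),interpolation=cv2.INTER_CUBIC))"
```

```text
time: 28.9
eef_pos: [0.4612, 0.1079, 0.0824]
eef_rot: [0.577, 0.409, -0.576, 0.41]
ft_force: [7.3, -3.0, -9.6]
width: 0.0247
t 28.9 pos [0.4612 0.1079 0.0824] x [ 0.001 -0.    -1.   ] yaw -19.25 F [ 7.33 -2.96 -9.63] M [-0.59 -0.92 -0.05] w 0.0247 q [ 0.05  0.26 -0.39  1.97  0.12  0.93 -2.31]
F_along(y) 7.89 F_lat(z) 0.37 T_ring 0.004 center [0.6028 0.0585]
time: 29.9
eef_pos: [0.4674, 0.1051, 0.1338]
eef_rot: [0.581, 0.405, -0.574, 0.411]
ft_force: [29.9, -9.2, -20.8]
width: 0.0247
t 29.9 pos [0.4674 0.1051 0.1338] x [ 0.013 -0.001 -1.   ] yaw -19.46 F [ 29.93  -9.2  -20.77] M [-1.75 -5.93  0.36] w 0.0247 q [ 0.06  0.19 -0.39  1.92  0.09  1.04 -2.28]
F_along(y) 31.03 F_lat(z) -1.23 T_ring 0.163 center [0.6088 0.0552]
```

View pics/s12.png

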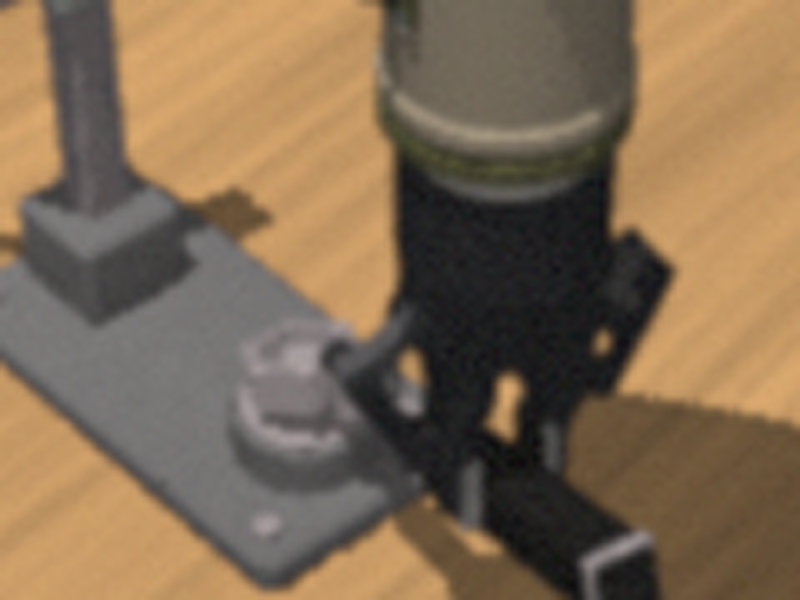

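View pics/t12.png

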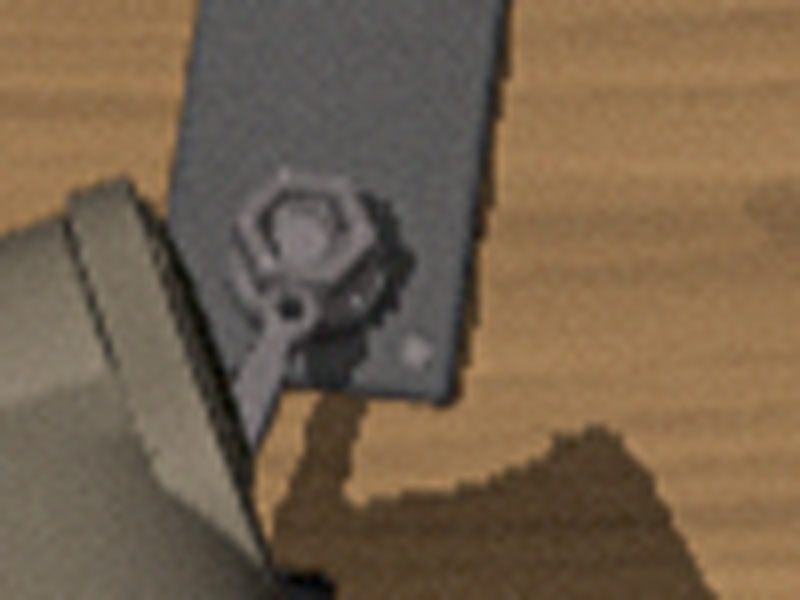

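The lift failed: the ring hung on the bolt and the wrench pivoted nose-down in the pads (ring still at about (285,214) in the side view, handle end up). I'll back off by lowering again in checked steps.

```bash
python3 -m jog '[[1,2,0.5,0,0,0,0],[1,4,1,0,0,0,0],[1,6,1.5,0,0,0,0],[1,8,2,0,0,0,0],[1,10,2,0,0,0,0],[1,12,2,0,0,0,0],[1,14,2,0,0,0,0],[1,14,2,0,0,0,0]]'
python3 -c "
from h import *
tq()"
```

```text
time: 31.0
eef_pos: [0.4636, 0.1071, 0.1183]
eef_rot: [0.577, 0.409, -0.576, 0.41]
ft_force: [-21.7, 5.2, 7.7]
width: 0.0245
t 31.0 pos [0.4636 0.1071 0.1183] x [ 0.002 -0.001 -1.   ] yaw -19.18 F [-21.66   5.25   7.69] M [ 0.79  4.   -0.  ] w 0.0245 q [ 0.06  0.21 -0.39  1.93  0.1   1.01 -2.28]
F_along(y) -22.17 F_lat(z) 2.16 T_ring 0.324 center [0.6053 0.0578]
```

```bash
python3 -m jog '[[1,1,-1.5,0,0,0,0],[1,3,-2.5,0,0,0,0],[1,5,-3.2,0,0,0,0],[1,7,-4,0,0,0,0],[1,9,-4.6,0,0,0,0],[1,11,-5.2,0,0,0,0],[1,13,-5.6,0,0,0,0],[1,13,-5.6,0,0,0,0]]'
python3 -c "
from h import *
tq()"
```

```text
time: 32.0
eef_pos: [0.4583, 0.1091, 0.1051]
eef_rot: [0.577, 0.409, -0.576, 0.41]
ft_force: [2.6, -1.5, -0.1]
width: 0.0246
t 32.0 pos [0.4583 0.1091 0.1051] x [ 0.002 -0.001 -1.   ] yaw -19.17 F [ 2.62 -1.49 -0.07] M [-0.48 -1.   -0.01] w 0.0246 q [ 0.05  0.22 -0.39  1.96  0.1   0.98 -2.29]
F_along(y) 2.96 F_lat(z) 0.54 T_ring 0.074 center [0.6    0.0598]
```

```bash
python3 -m jog '[[1,2,-0.3,0,0,0,0],[1,4,-0.7,0,0,0,0],[1,6,-1.1,0,0,0,0],[1,8,-1.4,0,0,0,0],[1,10,-1.7,0,0,0,0],[1,12,-2,0,0,0,0],[1,14,-2.2,0,0,0,0],[1,14,-2.2,0,0,0,0]]'
python3 -c "
from h import *
tq()
s=capture('side');cv2.imwrite('pics/s13.png',cv2.resize(s[160:250,240:360],(800,600),interpolation=cv2.INTER_CUBIC))"
```

```text
time: 33.0
eef_pos: [0.4552, 0.1099, 0.0905]
eef_rot: [-0.576, -0.41, 0.577, -0.41]
ft_force: [-6.5, 0.3, 1.3]
width: 0.0251
t 33.0 pos [0.4552 0.1099 0.0905] x [-0.001 -0.001 -1.   ] yaw -19.15 F [-6.5   0.34  1.3 ] M [-0.02  0.68 -0.08] w 0.0251 q [ 0.05  0.24 -0.39  1.98  0.11  0.95 -2.31]
F_along(y) -6.25 F_lat(z) 1.82 T_ring 0.196 center [0.5969 0.0608]
```

View pics/s13.png

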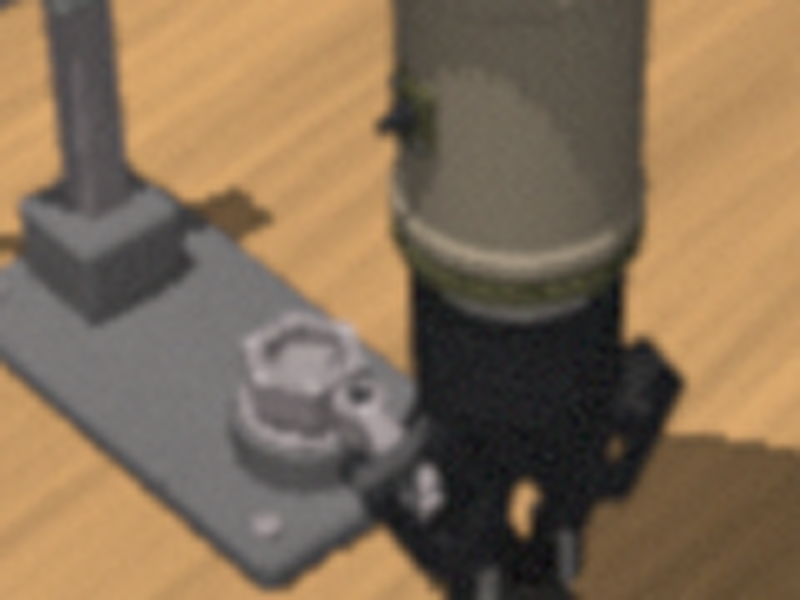

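```bash
python3 -m jog '[[1,2,-0.8,0,0,0,0],[1,4,-1.2,0,0,0,0],[1,6,-1.5,0,0,0,0],[1,8,-1.7,0,0,0,0],[1,10,-1.8,0,0,0,0],[1,12,-1.9,0,0,0,0],[1,14,-2,0,0,0,0],[1,14.5,-2,0,0,0,0]]'
python3 -c "
from h import *
tq()
s=capture('side');cv2.imwrite('pics/s14.png',cv2.resize(s[160:250,240:360],(800,600),interpolation=cv2.INTER_CUBIC))"
```

```text
time: 34.05
eef_pos: [0.4531, 0.1107, 0.0759]
eef_rot: [-0.576, -0.41, 0.577, -0.41]
ft_force: [-2.2, -0.2, 1.0]
width: 0.0247
t 34.05 pos [0.4531 0.1107 0.0759] x [-0.001 -0.001 -1.   ] yaw -19.13 F [-2.24 -0.18  1.02] M [-0.22 -0.04 -0.  ] w 0.0247 q [ 0.04  0.25 -0.39  1.99  0.12  0.92 -2.32]
F_along(y) -2.06 F_lat(z) 0.91 T_ring 0.131 center [0.5948 0.0616]
```

View pics/s14.png

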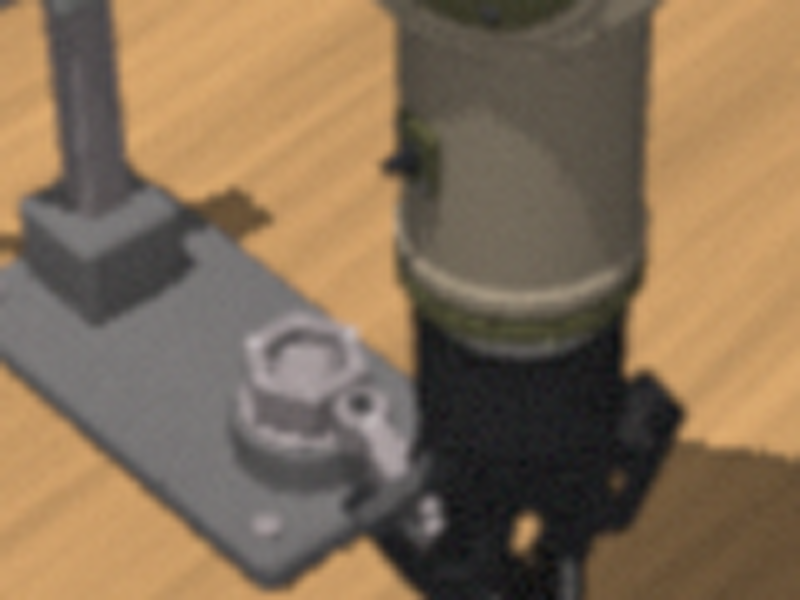

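```bash
python3 -m jog '[[1,0,0,0,0,0,0.01],[1,-0.5,0,0,0,0,0.02],[1,-1,0,0,0,0,0.03],[1,-1.5,0,0,0,0,0.03],[1,-2,0,0,0,0,0.03],[1,-2.5,0,0,0,0,0.03],[1,-3,0,0,0,0,0.03],[1,-3,0,0,0,0,0.03]]'
python3 -c "
from h import *
tq()
s=capture('side');cv2.imwrite('pics/s15.png',cv2.resize(s[160:250,240:360],(800,600),interpolation=cv2.INTER_CUBIC))"
```

```text
time: 35.1
eef_pos: [0.4529, 0.1105, 0.0788]
eef_rot: [0.582, 0.401, -0.571, 0.418]
ft_force: [0.4, -1.4, -6.5]
width: 0.025
t 35.1 pos [0.4529 0.1105 0.0788] x [ 0.027 -0.011 -1.   ] yaw -19.15 F [ 0.38 -1.41 -6.48] M [-0.1   0.45 -0.11] w 0.025 q [ 0.03  0.23 -0.39  2.01  0.14  0.9  -2.34]
F_along(y) 0.63 F_lat(z) 1.2 T_ring 0.066 center [0.5946 0.0614]
```

View pics/s15.png

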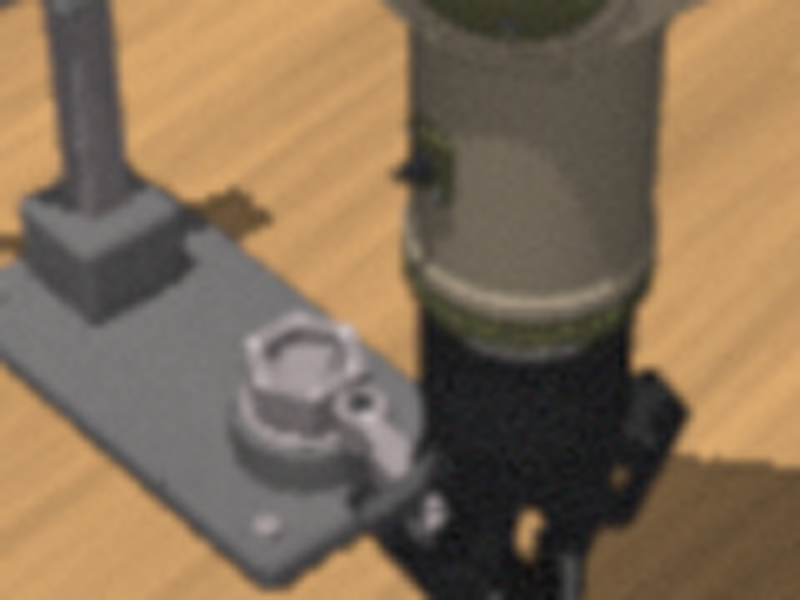

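```bash
python3 -m jog '[[1,0,0,1,-0.008,0,0],[1,0,0,2,-0.017,0,0],[1,0,0,3.1,-0.026,0,0],[1,0,0.1,4.2,-0.035,0,0],[1,0,0.15,5.3,-0.043,0,0],[1,0,0.2,6,-0.05,0,0],[1,0,0.2,6,-0.05,0,0],[1,0,0.2,6,-0.05,0,0]]'
python3 -c "
from h import *
tq()
t=capture('top');s=capture('side')
cv2.imwrite('pics/s16.png',cv2.resize(s[160:250,240:360],(800,600),interpolation=cv2.INTER_CUBIC))
cv2.imwrite('pics/t16.png',cv2.resize(t[160:235,250:350],(800,600),interpolation=cv2.INTER_CUBIC))"
```

```text
time: 36.15
eef_pos: [0.4511, 0.1045, 0.0788]
eef_rot: [0.571, 0.415, -0.561, 0.433]
ft_force: [-1.0, -4.2, -5.6]
width: 0.0246
t 36.15 pos [0.4511 0.1045 0.0788] x [ 0.027 -0.011 -1.   ] yaw -16.32 F [-0.95 -4.25 -5.65] M [-1.06  0.54 -0.85] w 0.0246 q [ 0.05  0.23 -0.39  2.02  0.14  0.89 -2.28]
F_along(y) 0.12 F_lat(z) 4.33 T_ring -0.203 center [0.595  0.0624]
```

View pics/s16.png

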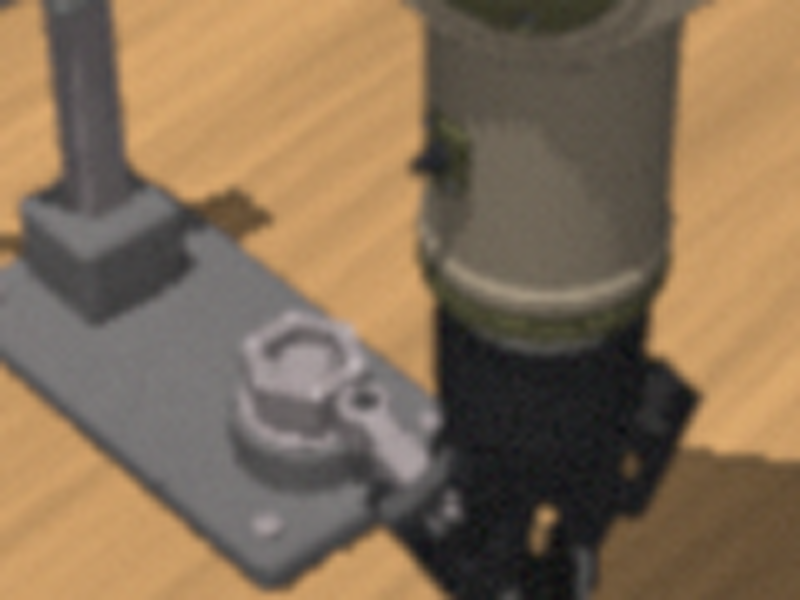

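View pics/t16.png

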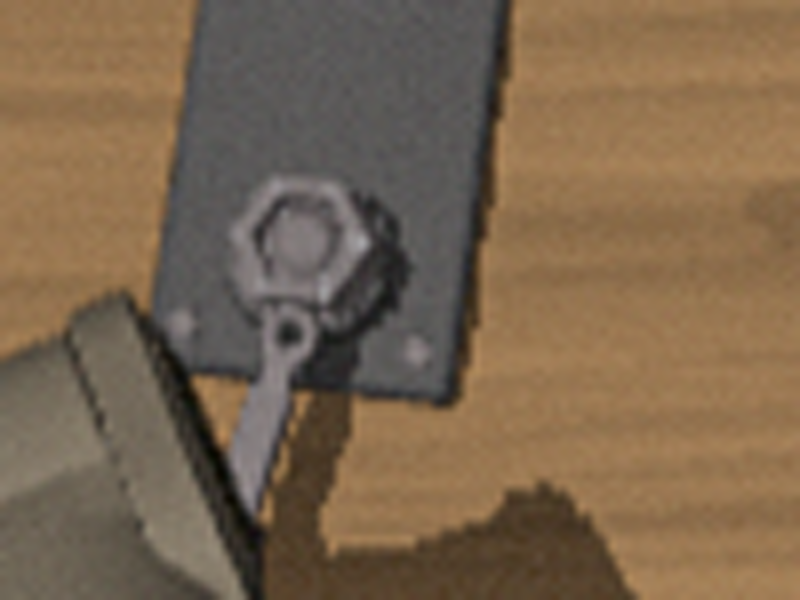

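```bash
python3 -m jog '[[1,0,0,0.3,0,0,0],[1,0,0,0.6,0,0,0],[1,0,0,0.9,0,0,0],[1,0,0,1.2,0,0,0],[1,0,0,1.5,0,0,0],[1,0,0,1.5,0,0,0],[1,0,0,1.5,0,0,0],[1,0,0,1.5,0,0,0]]'
python3 -c "
from h import *
tq()"
```

```text
time: 37.25
eef_pos: [0.4508, 0.1033, 0.0789]
eef_rot: [0.571, 0.415, -0.56, 0.433]
ft_force: [-0.2, -1.1, -5.1]
width: 0.0246
t 37.25 pos [0.4508 0.1033 0.0789] x [ 0.027 -0.011 -1.   ] yaw -16.3 F [-0.23 -1.11 -5.11] M [-0.17  0.22 -0.16] w 0.0246 q [ 0.05  0.23 -0.39  2.02  0.14  0.89 -2.27]
F_along(y) -0.06 F_lat(z) 1.11 T_ring 0.009 center [0.5947 0.0613]
```

The forces are now just the wrench's weight, so I'll lift in a small step first.

```bash
python3 -m jog '[[1,-0.7,0,0,0,0,0.003],[1,-1.4,0,0,0,0,0.006],[1,-2.1,0,0,0,0,0.01],[1,-2.8,0,0,0,0,0.01],[1,-3.5,0,0,0,0,0.01],[1,-4.2,0,0,0,0,0.01],[1,-5,0,0,0,0,0.01],[1,-5,0,0,0,0,0.01]]'
python3 -c "
from h import *
tq()
s=capture('side')
cv2.imwrite('pics/s17.png',cv2.resize(s[160:250,240:360],(800,600),interpolation=cv2.INTER_CUBIC))"
```

```text
time: 38.25
eef_pos: [0.4507, 0.1034, 0.0839]
eef_rot: [0.573, 0.412, -0.558, 0.436]
ft_force: [-0.7, 0.0, -4.9]
width: 0.0245
t 38.25 pos [0.4507 0.1034 0.0839] x [ 0.037 -0.014 -0.999] yaw -16.29 F [-0.68  0.01 -4.89] M [-0.09  0.39 -0.15] w 0.0245 q [ 0.05  0.21 -0.39  2.02  0.14  0.9  -2.28]
F_along(y) -0.85 F_lat(z) 0.16 T_ring -0.127 center [0.5945 0.0614]
```

View pics/s17.png

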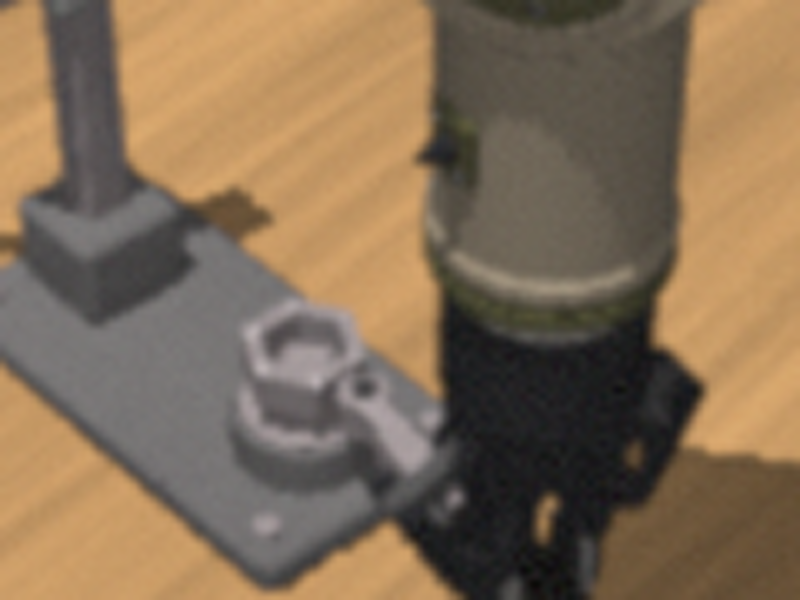

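The ring is rising freely (the bolt is deeper in the hole) with no extra force. I'll continue.

```bash
python3 -m jog '[[1,-1,0,0,0,0,0],[1,-2,0,0,0,0,0],[1,-3,0,0,0,0,0],[1,-4,0,0,0,0,0],[1,-5,0,0,0,0,0],[1,-6,0,0,0,0,0],[1,-7,0,0,0,0,0],[1,-7,0,0,0,0,0]]'
python3 -c "
from h import *
tq()"
python3 -m jog '[[1,-1,0,0,0,0,0],[1,-2,0,0,0,0,0],[1,-3,0,0,0,0,0],[1,-4,0,0,0,0,0],[1,-5,0,0,0,0,0],[1,-6,0,0,0,0,0],[1,-7,0,0,0,0,0],[1,-8,0,0,0,0,0]]'
python3 -c "
from h import *
tq()
s=capture('side')
cv2.imwrite('pics/s18.png',cv2.resize(s[160:250,240:360],(800,600),interpolation=cv2.INTER_CUBIC))"
```

```text
time: 39.3
eef_pos: [0.4505, 0.1035, 0.091]
eef_rot: [0.573, 0.412, -0.558, 0.436]
ft_force: [0.5, -0.2, -4.4]
width: 0.0248
t 39.3 pos [0.4505 0.1035 0.091 ] x [ 0.037 -0.014 -0.999] yaw -16.3 F [ 0.46 -0.18 -4.36] M [0.06 0.25 0.06] w 0.0248 q [ 0.05  0.2  -0.4   2.02  0.13  0.91 -2.27]
F_along(y) 0.32 F_lat(z) 0.03 T_ring 0.062 center [0.5944 0.0615]
time: 40.3
eef_pos: [0.4502, 0.1036, 0.099]
eef_rot: [0.573, 0.412, -0.558, 0.436]
ft_force: [-1.2, 0.3, -4.9]
width: 0.0255
t 40.3 pos [0.4502 0.1036 0.099 ] x [ 0.037 -0.014 -0.999] yaw -16.29 F [-1.22  0.25 -4.85] M [ 0.09  0.28 -0.04] w 0.0255 q [ 0.05  0.19 -0.4   2.01  0.12  0.93 -2.27]
F_along(y) -1.43 F_lat(z) 0.08 T_ring -0.022 center [0.5941 0.0616]
```

View pics/s18.png

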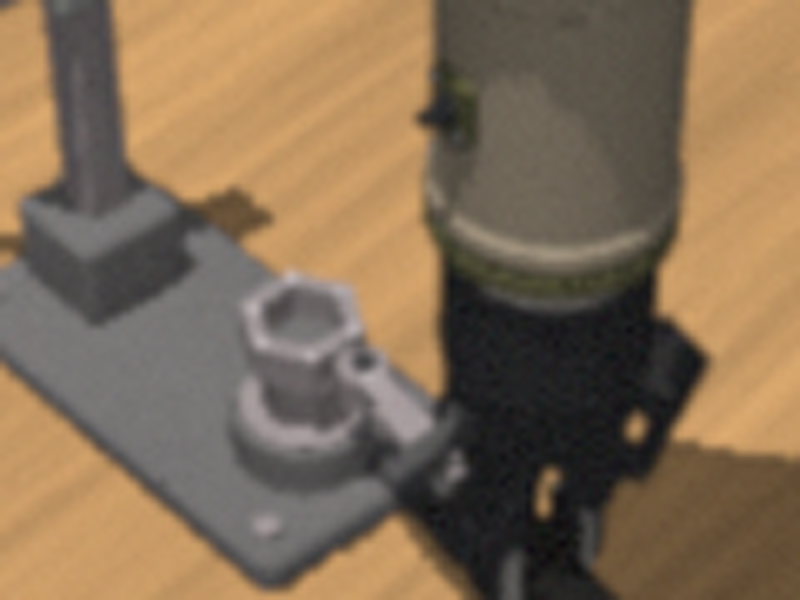

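The ring has risen most of the head's height, clean. I'll lift clear and check the wrench pose and bolt angle.

```bash
python3 -m jog '[[1,-3,0,0,0,0,0],[1,-7,0,0,0,0,0],[1,-12,0,0,0,0,0],[1,-20,0,0,0,0,0],[1,-30,0,0,0,0,0],[1,-40,0,0,0,0,0],[1,-50,0,0,0,0,0],[1,-55,0,0,0,0,0]]'
python3 -c "
from h import *
tq()
s=capture('side');t=capture('top')
cv2.imwrite('pics/s19.png',cv2.resize(s[150:255,230:370],(800,600),interpolation=cv2.INTER_CUBIC))
cv2.imwrite('pics/t19.png',cv2.resize(t[140:290,230:430],(800,600),interpolation=cv2.INTER_CUBIC))"
```

```text
time: 41.35
eef_pos: [0.4485, 0.1045, 0.1551]
eef_rot: [0.574, 0.412, -0.558, 0.436]
ft_force: [0.4, 0.7, -4.8]
width: 0.0248
t 41.35 pos [0.4485 0.1045 0.1551] x [ 0.038 -0.013 -0.999] yaw -16.29 F [ 0.4   0.75 -4.79] M [ 0.04  0.2  -0.03] w 0.0248 q [ 0.07  0.11 -0.4   1.95  0.08  1.06 -2.23]
F_along(y) -0.02 F_lat(z) -0.84 T_ring -0.155 center [0.5924 0.0625]
```

View pics/s19.png

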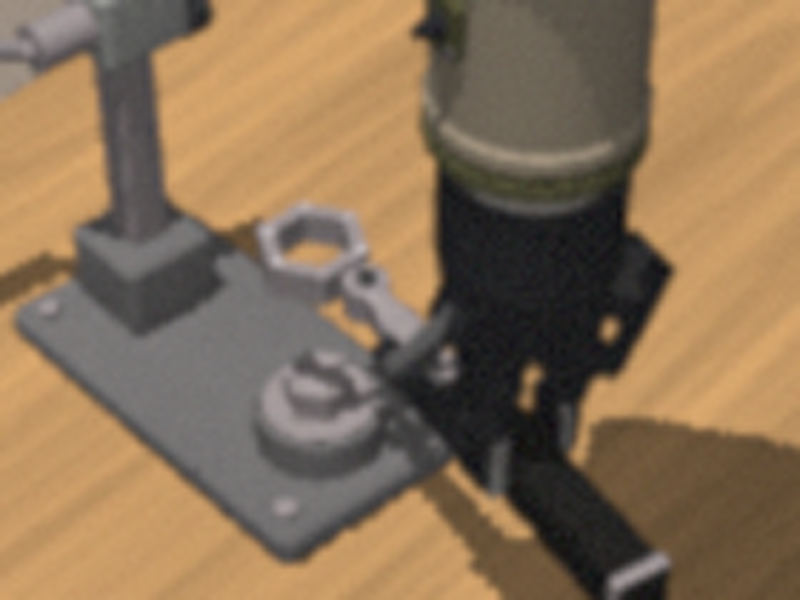

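View pics/t19.png

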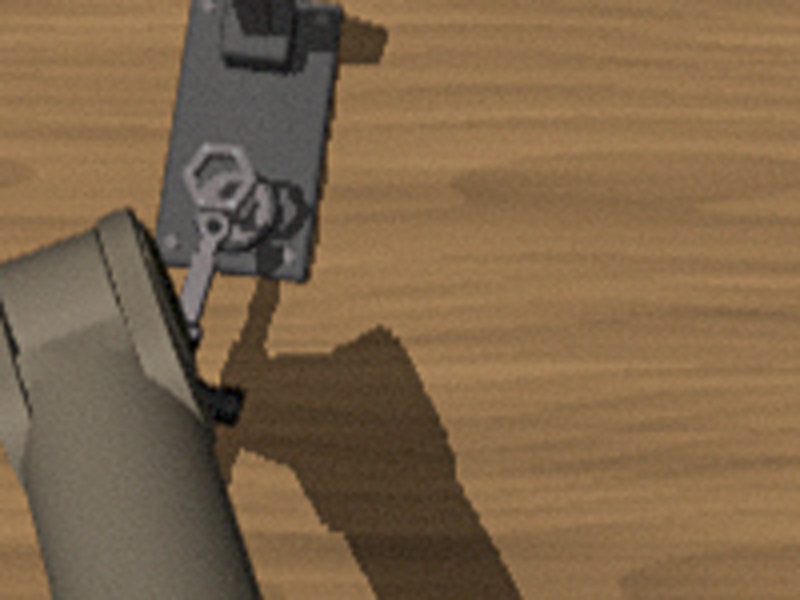

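```bash
python3 - <<'E'
from h import *
def rd(cam,uv):
    c=camera_model(cam);d=Rm(c)@np.linalg.inv(np.array(c["mtx"]))@np.array([*uv,1.]);return np.array(c["xyz"]),d/np.linalg.norm(d)
def tri(a,b):
    (p,d),(q,e)=rd("side",a),rd("top",b);M=np.c_[d,-e];s=np.linalg.lstsq(M,q-p,rcond=None)[0];return p+d*s[0],q+e*s[1]
print("ringtop",tri((284.6-.4,192.0-.4),(285-.4,184-.4)))
# initial check of bolt-top-triangulated z: ring resting at t=0
s=observe();R0=R.from_quat(s["eef_rot"]).as_matrix();p=np.array(s["eef_pos"])
n=R0[:,2]  # plane through TCP normal n
for uv in((341.7,250.7),(340.5,249)):
    o,d=rd("side",uv);P=o+d*((p-o)@n)/(d@n);print("rear",P,"along",(P-p)@R0[:,1])
E
```

```text
ringtop (array([0.60338417, 0.06652662, 0.14726738]), array([0.60311439, 0.06635455, 0.14718483]))
rear [0.36509038 0.12889476 0.14402392] along -0.08730568449671902
rear [0.36967275 0.12755842 0.14533711] along -0.08248312538758312
```

```bash
python3 - <<'E'
from h import *
plan([.5,-.15,.135],np.radians(-8))
E
```

```text
shift mm [ 25.2 119.9 229.8] rv [-0.1446  0.005  -0.0403] n 0.15
tool axes
 [[ 0.038  0.959 -0.281]
 [-0.013 -0.28  -0.96 ]
 [-0.999  0.041  0.002]]
```

```bash
python3 -m jog '[[1,0,10,20,-0.01,0,-0.005],[1,2,25,50,-0.03,0.001,-0.01],[1,5,42,82,-0.05,0.002,-0.015],[1,8,60,118,-0.07,0.003,-0.02],[1,12,80,155,-0.1,0.004,-0.03],[1,18,100,192,-0.125,0.005,-0.035],[1,23,114,218,-0.14,0.005,-0.04],[1,25,120,230,-0.145,0.005,-0.04]]'
python3 -c "
from h import *
tq()
s=capture('side');t=capture('top');np.save('pics/t20.npy',t);np.save('pics/s20.npy',s)
cv2.imwrite('pics/s20.png',s)
cv2.imwrite('pics/t20.png',cv2.resize(t[140:290,230:430],(800,600),interpolation=cv2.INTER_CUBIC))
cv2.imwrite('pics/b20.png',np.hstack([cv2.resize(t[180:210,270:310],(400,300),interpolation=cv2.INTER_CUBIC),cv2.resize(s[200:230,266:306],(400,300),interpolation=cv2.INTER_CUBIC)]))"
```

```text
time: 42.45
eef_pos: [0.4996, -0.1522, 0.1343]
eef_rot: [-0.534, -0.464, 0.535, -0.463]
ft_force: [-0.7, 0.5, -4.3]
width: 0.0249
t 42.45 pos [ 0.4996 -0.1522  0.1343] x [-0.001 -0.    -1.   ] yaw -8.13 F [-0.71  0.46 -4.3 ] M [0.02 0.15 0.04] w 0.0249 q [ 0.4   0.27 -0.19  1.81  0.06  1.07 -1.53]
F_along(y) -0.77 F_lat(z) -0.36 T_ring -0.017 center [ 0.6481 -0.1734]
```

View pics/s20.png

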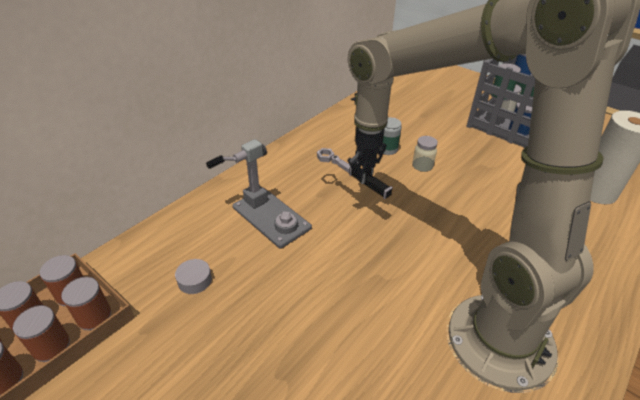

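View pics/b20.png

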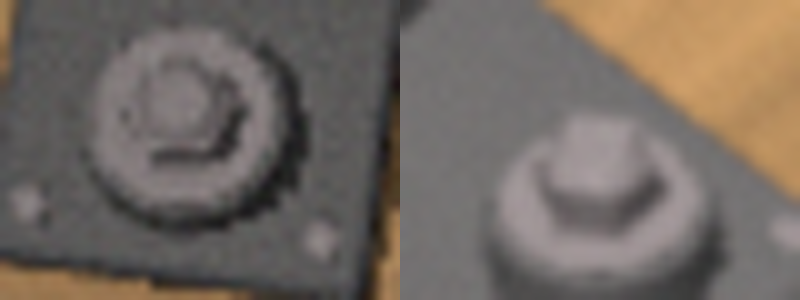

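```bash
cat > fit4.py <<'E'
import fit2; from fit2 import *
def go(tag):
    for n,f in(("top",f"pics/t{tag}.npy"),("side",f"pics/s{tag}.npy")):
        u,v,w,h=WIN[n]; I[n]=cv2.cvtColor(np.load(f).astype(np.float32),cv2.COLOR_BGR2GRAY)[v:v+h,u:u+w]
    sc=np.array([.001,.001,.1,.1,.2,.2,.2,.2]);x=np.array([.6042,.0635,0,-.21,-.5,-.4,-.72,.12])
    for d in range(-24,36,5):
        f=lambda z:cost(np.r_[np.radians(d),x+z*sc])
        r=minimize(f,np.zeros(8),method="Nelder-Mead",options=dict(maxfev=350,initial_simplex=np.vstack([np.zeros(8),np.eye(8)])))
        print(d,round(r.fun,1),flush=True)
go(__import__("sys").argv[1])
E
python3 fit4.py 20
```

```text
-24 160.6
-19 155.5
-14 147.7
-9 118.2
-4 79.9
1 60.3
6 68.2
11 92.0
16 112.9
21 135.0
26 150.6
31 153.3
```

The bolt now fits at about +2° against 23.5° at the start, so it was tightened some 21° and has stayed there. Now I'll lower the wrench to the bench.

```bash
python3 -m jog '[[1,8,0,0,0,0,0],[1,20,0,0,0,0,0],[1,35,0,0,0,0,0],[1,50,0,0,0,0,0],[1,65,0,0,0,0,0],[1,78,0,0,0,0,0],[1,86,0,0,0,0,0],[1,90,0,0,0,0,0]]'
python3 -c "
from h import *
tq()
s=capture('side')
cv2.imwrite('pics/s21.png',cv2.resize(s[110:230,290:450],(800,600),interpolation=cv2.INTER_CUBIC))"
```

```text
time: 43.55
eef_pos: [0.4996, -0.1513, 0.044]
eef_rot: [-0.534, -0.464, 0.534, -0.463]
ft_force: [0.6, -0.7, -4.4]
width: 0.0246
t 43.55 pos [ 0.4996 -0.1513  0.044 ] x [-0.001  0.    -1.   ] yaw -8.11 F [ 0.56 -0.67 -4.43] M [ 0.    0.08 -0.02] w 0.0246 q [ 0.39  0.39 -0.18  1.88  0.09  0.88 -1.55]
F_along(y) 0.66 F_lat(z) 0.58 T_ring 0.065 center [ 0.6481 -0.1725]
```

View pics/s21.png

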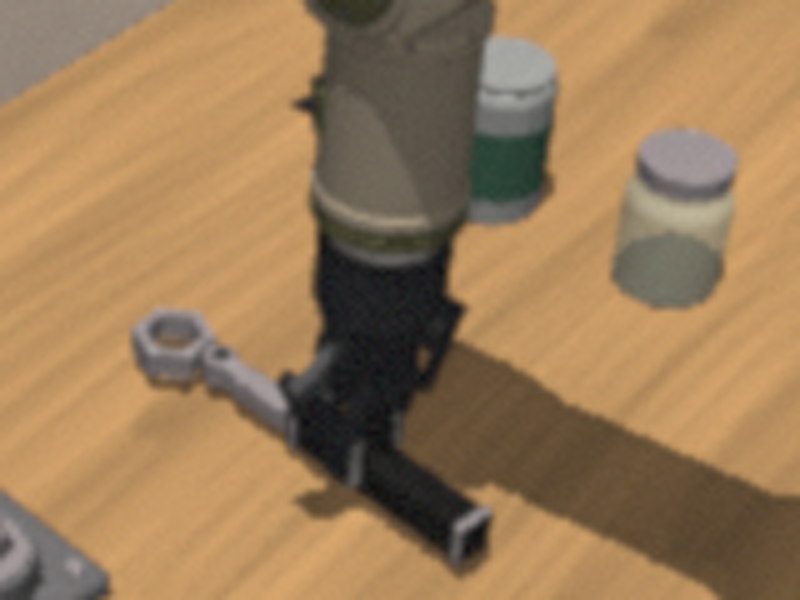

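```bash
python3 -m jog '[[1,1.5,0,0,0,0,0],[1,3,0,0,0,0,0],[1,4.5,0,0,0,0,0],[1,6,0,0,0,0,0],[1,7,0,0,0,0,0],[1,8,0,0,0,0,0],[1,9,0,0,0,0,0],[1,9,0,0,0,0,0]]'
python3 -c "
from h import *
tq()"
```

```text
time: 44.6
eef_pos: [0.4994, -0.1513, 0.0348]
eef_rot: [-0.534, -0.464, 0.534, -0.463]
ft_force: [0.3, -0.2, -4.6]
width: 0.0247
t 44.6 pos [ 0.4994 -0.1513  0.0348] x [-0.001  0.    -1.   ] yaw -8.11 F [ 0.28 -0.24 -4.58] M [-0.    0.17 -0.01] w 0.0247 q [ 0.39  0.4  -0.18  1.89  0.09  0.86 -1.56]
F_along(y) 0.32 F_lat(z) 0.2 T_ring 0.018 center [ 0.6479 -0.1725]
```

```bash
python3 -m jog '[[1,0.7,0,0,0,0,0],[1,1.4,0,0,0,0,0],[1,2.1,0,0,0,0,0],[1,2.8,0,0,0,0,0],[1,3.5,0,0,0,0,0],[1,4.2,0,0,0,0,0],[1,5,0,0,0,0,0],[1,5,0,0,0,0,0]]'
python3 -c "
from h import *
tq()
s=capture('side')
cv2.imwrite('pics/s22.png',cv2.resize(s[110:230,290:450],(800,600),interpolation=cv2.INTER_CUBIC))"
```

```text
time: 45.6
eef_pos: [0.4994, -0.1513, 0.0313]
eef_rot: [-0.534, -0.464, 0.535, -0.463]
ft_force: [-8.1, 2.1, 14.9]
width: 0.0248
t 45.6 pos [ 0.4994 -0.1513  0.0313] x [-0.001 -0.    -1.   ] yaw -8.11 F [-8.08  2.07 14.89] M [0.55 2.02 0.03] w 0.0248 q [ 0.38  0.41 -0.18  1.89  0.1   0.85 -1.56]
F_along(y) -8.31 F_lat(z) -0.9 T_ring -0.11 center [ 0.6479 -0.1725]
```

View pics/s22.png

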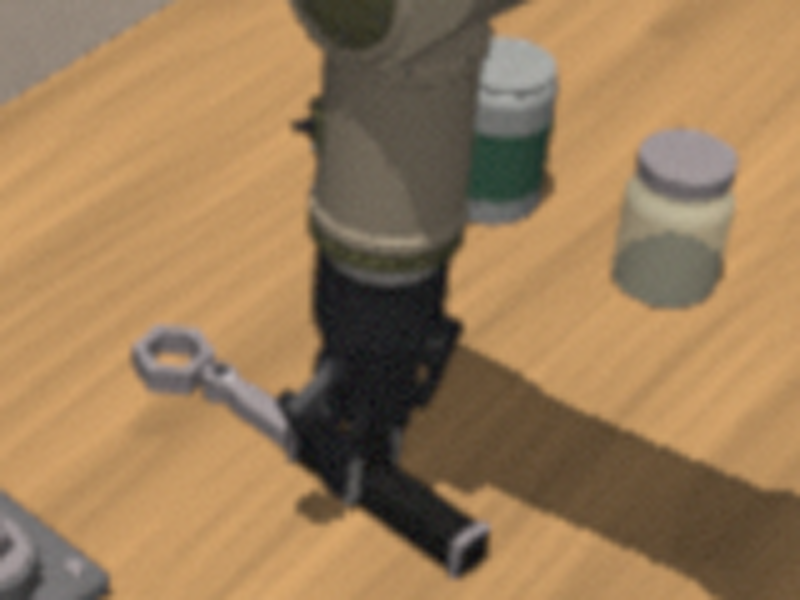

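The wrench is touching the bench (about 15 N). I'll release it.

```bash
python3 -m jog '[[0.7,-0.5,0,0,0,0,0],[0.65,-0.5,0,0,0,0,0],[0.6,-0.5,0,0,0,0,0],[0.5,-0.5,0,0,0,0,0],[0.35,-0.5,0,0,0,0,0],[0.2,-0.5,0,0,0,0,0],[0,-0.5,0,0,0,0,0],[0,-0.5,0,0,0,0,0]]'
python3 -c "
from h import *
tq()"
python3 -m jog '[[0,-1,0,0,0,0,0],[0,-5,0,0,0,0,0],[0,-15,0,0,0,0,0],[0,-35,0,0,0,0,0],[0,-60,0,0,0,0,0],[0,-90,0,0,0,0,0],[0,-115,0,0,0,0,0],[0,-125,0,0,0,0,0]]'
python3 -m jog '[[0,0,-10,20,0,0,0],[0,0,-15,60,0,0,0],[0,0,-20,110,0,0,0],[0,0,-20,160,0,0,0],[0,0,-20,210,0,0,0],[0,0,-20,240,0,0,0],[0,0,-20,250,0,0,0],[0,0,-20,250,0,0,0]]'
python3 -c "
from h import *
st()
t=np.mean([capture('top').astype(float) for _ in range(4)],0);s=np.mean([capture('side').astype(float) for _ in range(4)],0)
np.save('pics/t23.npy',t);np.save('pics/s23.npy',s)
cv2.imwrite('pics/s23.png',s.astype(np.uint8));cv2.imwrite('pics/t23.png',t.astype(np.uint8))
for n in('side','top'):
  for q,z in(('wrench_ring',0),('wrench_grip',.014),('food_can',0),('jar',0),('tuna_tin',0)):
    for r in spot_point(n,q)[:1]: print(n,q,np.round(r['uv'],1),round(r['score'],2),np.round(ray(n,r['uv'],z),4))
"
```

```text
time: 46.65
eef_pos: [0.4995, -0.1513, 0.0318]
eef_rot: [-0.534, -0.464, 0.534, -0.463]
ft_force: [0.2, -0.1, -0.4]
width: 0.0852
t 46.65 pos [ 0.4995 -0.1513  0.0318] x [-0.001 -0.    -1.   ] yaw -8.11 F [ 0.23 -0.08 -0.43] M [-0.02 -0.02  0.01] w 0.0852 q [ 0.38  0.4  -0.18  1.89  0.09  0.85 -1.56]
F_along(y) 0.24 F_lat(z) 0.05 T_ring 0.02 center [ 0.648  -0.1724]
time: 47.65
eef_pos: [0.5005, -0.1514, 0.159]
eef_rot: [0.534, 0.463, -0.534, 0.464]
ft_force: [0.7, 0.1, -0.4]
width: 0.0855
time: 48.65
eef_pos: [0.4454, -0.3955, 0.1587]
eef_rot: [0.534, 0.463, -0.534, 0.464]
ft_force: [0.8, 1.7, 0.6]
width: 0.0856
t 48.65 pos [ 0.4454 -0.3955  0.1587] x [ 0.001 -0.    -1.   ] yaw -8.12 F [0.79 1.67 0.64] M [ 0.08 -0.02 -0.01] w 0.0856 q [ 0.71  0.38 -0.04  1.59  0.02  1.17 -1.05]
side wrench_ring [321.6 185.4] 0.47 [ 0.6573 -0.1542  0.    ]
side wrench_grip [361.4 203. ] 0.72 [ 0.5042 -0.1558  0.014 ]
side food_can [389.3 149.2] 0.63 [ 0.6046 -0.4628  0.    ]
side jar [419.9 164.4] 0.9 [ 0.4774 -0.4563 -0.    ]
side tuna_tin [191.7 276.3] 0.65 [0.6759 0.3393 0.    ]
top wrench_ring [360.7 177.2] 0.47 [ 0.6611 -0.1591  0.    ]
top wrench_grip [359.4 224.2] 0.94 [ 0.5096 -0.1522  0.014 ]
top food_can [452.4 191.9] 0.68 [ 0.6142 -0.4445  0.    ]
top jar [457.9 192.8] 0.25 [ 0.6113 -0.4616  0.    ]
top tuna_tin [200.4 174.4] 0.87 [0.6694 0.3433 0.    ]
```

View pics/s23.png

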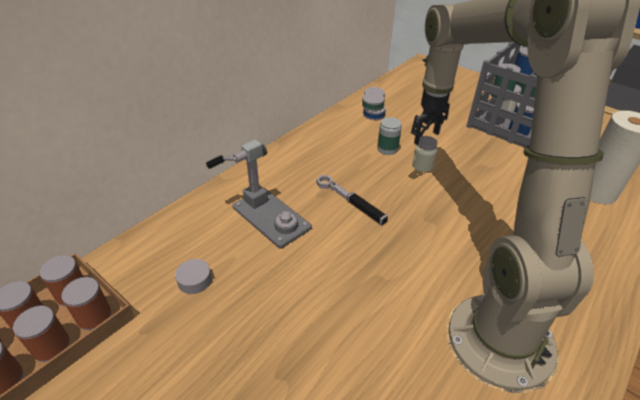

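View pics/t23.png

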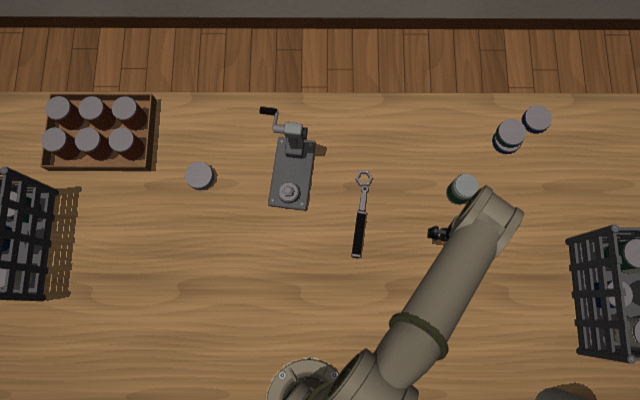

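```bash
python3 fit4.py 23
```

```text
-24 151.6
-19 146.8
-14 139.6
-9 111.6
-4 74.8
1 54.3
6 54.3
11 77.6
16 100.8
21 124.6
26 140.8
31 144.5
```

The wrench lies flat at ring (361,177) to handle end (357,257), clear of the stand, and the bystanders haven't moved. Before handing in I'll check the bolt's angle against the stand more closely.

```bash
cat > yaw.py <<'E'
from fit2 import *
# opener yaw: foot outline rectangle at z=.02 fit on gradient, both cams
def foot(x,y,a):
    c,s=np.cos(a),np.sin(a);L=[(-.045,-.06),(-.045,.06),(.10,.06),(.10,-.06)]
    P=[]
    for i,j in((1,2),(0,1),(3,0)):
        A,B=np.array(L[i]),np.array(L[j])
        for t in np.linspace(0.03,.97,60):
            q=A+(B-A)*t;P.append([x+c*q[0]-s*q[1],y+s*q[0]+c*q[1],.02])
    return np.array(P)
for cam in("top","side"):
    g=cv2.cvtColor(np.load(f"pics/{cam[0]}23.npy").astype(np.float32),cv2.COLOR_BGR2LAB)[...,2]
    g=cv2.GaussianBlur(g,(0,0),.7);m=np.hypot(cv2.Sobel(g,cv2.CV_32F,1,0),cv2.Sobel(g,cv2.CV_32F,0,1))
    def f(p):
        q=prj(cam,foot(.604+p[0]*.002,.063+p[1]*.002,np.radians(-7+p[2]*2))).astype(np.float32)
        return -cv2.remap(m,q[:,:1].T.copy(),q[:,1:].T.copy(),cv2.INTER_LINEAR).mean()
    b=min((minimize(f,[i,j,k],method="Nelder-Mead") for i in(-1,0,1) for j in(-1,0,1) for k in(-1,0,1)),key=lambda r:r.fun)
    print(cam,b.fun,.604+b.x[0]*.002,.063+b.x[1]*.002,-7+b.x[2]*2)
E
python3 yaw.py
cat > fit5.py <<'E'
from fit2 import *
import sys
for tag in ("init","23"):
    for n in WIN:
        f=f"pics/avg_{n}.npy" if tag=="init" else f"pics/{n[0]}23.npy"
        u,v,w,h=WIN[n]; I[n]=cv2.cvtColor(np.load(f).astype(np.float32),cv2.COLOR_BGR2GRAY)[v:v+h,u:u+w]
    sc=np.array([.001,.001,.1,.1,.2,.2,.2,.2])
    R_=[]
    for d in (range(16,32,2) if tag=="init" else range(-6,14,2)):
        x=np.array([.6042,.0635,0,-.21,-.5,-.4,-.72,.12])
        for _ in range(2):
            f=lambda z:cost(np.r_[np.radians(d),x+z*sc])
            r=minimize(f,np.zeros(8),method="Nelder-Mead",options=dict(maxfev=500,initial_simplex=np.vstack([np.zeros(8),np.eye(8)])));x=x+r.x*sc
        R_.append((d,r.fun))
    R_=np.array(R_);k=R_[:,1]<R_[:,1].min()+25;c=np.polyfit(*R_[k].T,2);print(tag,np.round(R_,1).tolist(),"min",-c[1]/2/c[0],flush=True)
E
python3 fit5.py
```

```text
top -0.0 0.602 0.061 -9.0
side -0.0 0.602 0.061 -9.0
init [[16.0, 66.7], [18.0, 59.2], [20.0, 53.3], [22.0, 50.1], [24.0, 49.3], [26.0, 52.8], [28.0, 54.7], [30.0, 60.1]] min 23.766329677906075
23 [[-6.0, 87.5], [-4.0, 73.5], [-2.0, 63.8], [0.0, 52.4], [2.0, 50.4], [4.0, 50.5], [6.0, 54.2], [8.0, 61.4], [10.0, 70.5], [12.0, 83.8]] min 3.1801210652245575
```

```bash
sed -i 's/np.load(f"pics\/{cam\[0\]}23.npy").astype(np.float32)/(np.load(f"pics\/{cam[0]}23.npy")\/255).astype(np.float32)/' yaw.py; python3 yaw.py
```

```text
top -74.1334228515625 0.6029951706819787 0.06351083594307343 -7.115237801881011
side -77.91021728515625 0.5948476727055833 0.07255158529891396 -7.156961300344564
```

```bash
python3 -c "
from h import *
st();print(close_job())"
```

```text
t 49.55 pos [ 0.4454 -0.3962  0.1592] x [ 0.002 -0.001 -1.   ] yaw -8.12 F [ 0.53  0.4  -0.68] M [0.02 0.   0.01] w 0.0858 q [ 0.71  0.38 -0.04  1.59  0.02  1.17 -1.05]
the job is handed in; nothing more can be done
None
```

I tightened the bolt until the wrench joint gave way, lifted the wrench off, laid it flat on the bench and handed in at 49.6 s. No verdict was reported.

- **Fit and click:** The ring went down over the bolt head until it rested on the washer, with only light contact force. I turned it clockwise until the torque peaked at about 1.1 N m and then dropped. I stopped at an estimated joint bend of 0.13 to 0.18 rad, which is past the trip point and well short of the stop.
- **First lift went wrong:** The ring hung on the bolt and the wrench tipped nose-down in the pads, with about 37 N measured at the wrist. I lowered it again, turned the wrench back slightly to take the load off, and the second lift came away with only the wrench's weight. The contact force between wrench and stand can't be read, so I can't confirm it stayed under 150 N during the jam.
- **Bolt angle:** My image fits put the bolt at 23.8° before and 3.2° after, so it turned about 20.6° clockwise. It now sits about 0.87 rad from the stand's axis, against the required 0.78, by a fit good to about 2°. At the click I expected roughly -2°, so a few degrees of turn-back can't be ruled out.
- **Wrench and bystanders:** In the last pictures the wrench lies flat and released, with its ring about 0.22 m from the bolt and clear of the stand. The detector positions put the tin, can and jar within about 14 mm of where they started, which is its usual scatter. One low-score top-view jar detection fell on the can; the side view shows the jar still in place.

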